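# Stack stepped-pulley blanks on the welding table and arm its drive

### The arm

A 7-joint arm with a two-finger parallel gripper is mounted at the origin on the work surface. World frame = base frame: x ahead of the robot, y to its left, z up, the work surface at z = 0. Lengths are in mm, angles in rad, forces in N, time in s.
With the tool pointing down it reaches from about 425 to 825 mm from the base axis. Payload 3.6 kg.
Tool frame: the origin (TCP) lies between the finger pads; the fingertips stand 19 mm ahead of it and the grasp point (between the pads) is the TCP; y points along the fingers, x is the direction in which the jaws open and shut, and the axes are right-handed (so a half turn about y gives the same grasp; the last joint's range is limited). The gripper opens to 93 mm and grips with 3 to 60 N. Pads are 15 mm wide; open, the fingers measure 128 mm over their backs; the gripper's body (75 mm by 188 mm) begins 65 mm behind the grasp point.
Start: joints at [1.141, 0.615, -0.013, 1.423, 0.008, 1.103, -0.04], TCP at [255.403, -597.689, 237.64] pointing down, gripper open.
Joint ranges: [-3.12, 3.12], [-0.3, 2.06], [-1.34, 1.32], [0.26, 2.42], [-1.36, 4.5], [0.01, 1.98], [-2.84, 2.84]. Speed limits (rad/s): [2.79, 2.79, 3.14, 3.14, 3.14, 3.14, 3.14].

### API

Orientations are given as a unit quaternion [x, y, z, w].
In Python, from rig import * gives the robot as it stands.
- The arm moves only by the tool servo_tool, never from a script. Its arguments are lists of equal length, an entry for each row: "rot": the turn, a rotation vector about the tool's x, y, z in degrees, a list of three; "xyz": the shift along the tool's x, y, z in cm, a list of three; "fingers": the closure, from 0 (fully open) to 1 (shut). A call has 1 to 8 rows; each row shifts and turns the commanded pose from where the row before left it, along the tool's axes as they then stand; what a row does not reach is not made up. A row lasts 1/10 s, in which the tool goes at most 50 mm and 8.59 degrees, less where a joint would pass 70% of its speed; a pose out of reach is approached as far as the arm can. A call is refused whole if a number of a shift passes 5 or a number of a turn 8.59, either way. A call with a gripper value outside its range is refused whole. The fingers move at their own pace and stop on an object; the grip force is fixed at half the most. Time passes only in rows, so rows that do not move let the fingers close. It gives the time, the measured TCP pose, the force and the opening at its end, in the units of the state.
- get_obs(): the state, without advancing time (a new reading comes with each control period).
- get_image(name): name is "scene" or "top" or "wrist"; returns (picture, depth): 384x512x3 uint8, red, green, blue; 384x512 float32, mm along the optical axis (not along the pixel's ray), 0 where there is no reading.
- get_calibration(name): a dict with "K" (3x3 intrinsics, pixels), "eye" and "attitude" of the camera in the world. Camera axes: x right, y up, looking along -z (the intrinsics and any distortion apply to the point x, -y, -z); pixel columns grow to the right and rows downward; lengths in mm; the calibration is good to about 2 mm. A picture is of the moment at which its call begins: read the wrist's pose just before it. get_calibration takes no time and is no camera call; for the wrist camera it gives the pose at the moment of the call.
- sign_off(): hands the job in, once; it reports no verdict.
The state is a dict: "t": time; "q": joint angles; "qd": joint speeds; "joint_torque": joint torques, N m; "position": TCP position; "eef_rot": TCP orientation; "force": force on the tool from outside, world axes, zero at the start; "wrist_torque": the same for the moment, N m; "gripper_width": finger opening in mm.
Only numpy, scipy, OpenCV 4.12 (cv2) and the standard library are available. Lean on these libraries where they do the work, as an engineer would, in place of code of your own. Each camera call takes 0.05 s, during which the arm holds its last target.

### The job

Get the rotary welding table ready to weld a stepped pulley: put the tube offcut that was left on it into the scrap tray, then stack every steel blank on the bench flat on the faceplate, largest at the bottom to smallest on top, each centred on the faceplate to within about 5 mm. Only when the stack stands and you have let go of it, arm the drive: lift the sprung guard on the control box well up before you touch the toggle, push the toggle fully over to the back (on), and let the guard drop shut over it. Leave the other things on the bench where they are.

Things in the scene. Friction and masses are not known exactly. Their poses are not given: they have to be found in the camera images.
- faceplate (a point): Round steel faceplate of the rotary welding table (blue square base, 150 mm): 170 mm diameter, flat top 75 mm above the bench with fine engraved rings. This point is the centre of its top face. It does not turn during the job.
- ctrl: Grey control box, fixed, 160 (x) x 120 (y) x 60 mm tall, with the guarded toggle on its top panel; origin centre of its underside, its own -x is the front, roughly towards the robot, +x the back where the guard is hinged. The toggle pivots at (32, 0, 62) mm in this frame.
- guard (a joint): Sprung guard cover (slick plastic, clear top, black rim, 79 x 84 mm) over the toggle: angle in rad, 0 shut, 1.8 fully open; its front rises and swings back. Hinge line along the box's y through (62, 0, 112) mm in the box frame. Its spring (0.03 N m at 0, 0.08 at 1.5 rad) and 60 g weight shut it unless it is held up: it must rest on the finger that works the toggle.
- guard_edge (a point): Middle of the lower edge of the guard's front rim (4 mm thick, 84 wide, 16 deep; side rims alike, 78 mm apart inside). Shut, it is at (-13, 0, 96) mm in the box frame, 36 mm above the panel: shut fingertips leaning forward fit into this gap to lift it. It moves with the guard.
- toggle (a joint): Toggle lever under the guard: 0 = off, leaning to the front (-x of the box) by 0.45 rad; 0.9 = on, leaning to the back by 0.45 rad. Stiff (about 1.5 N at the tip), stays where it is left.
- toggle_tip (a point): Centre of the 13 mm ball at the end of the toggle lever, 32 mm from the pivot, about 31 mm above the box's top panel.
- tray: Aluminium scrap tray, fixed, open on top, 130 (x) x 160 (y) x 45 mm, walls and floor 3 mm; origin centre of its underside.
- offcut_center (a point): Offcut of square steel tube, 40 x 40 mm outside, 3 mm wall, 50 mm long, 0.17 kg, standing on its end on the faceplate at the start; this point is its centre, z along the tube, x and y square to its flat sides.
- blank_a_center (a point): Round flat solid steel blank, 70 mm diameter, 16 mm thick, about 0.48 kg, lying flat on the bench in front of the robot at the start (may be absent); this point is its centre, z its axis.
- blank_b_center (a point): Round flat solid steel blank, 61 mm diameter, 16 mm thick, about 0.37 kg, lying flat on the bench in front of the robot at the start (may be absent); this point is its centre, z its axis.
- blank_c_center (a point): Round flat solid steel blank, 52 mm diameter, 16 mm thick, about 0.27 kg, lying flat on the bench in front of the robot at the start (may be absent); this point is its centre, z its axis.
- blank_d_center (a point): Round flat solid steel blank, 43 mm diameter, 16 mm thick, about 0.18 kg, lying flat on the bench in front of the robot at the start (may be absent); this point is its centre, z its axis.
- blank_e_center (a point): Round flat solid steel blank, 34 mm diameter, 16 mm thick, about 0.11 kg, lying flat on the bench in front of the robot at the start (may be absent); this point is its centre, z its axis.
- magnet: Bystander, to be left alone: yellow welding magnet block 30 x 50 x 18 mm; origin centre of underside.
- tape: Bystander, to be left alone: black tape-measure case 45 x 30 x 40 mm; origin centre of underside.
- hammer: Bystander, to be left alone: hammer lying on the bench.
- brush: Bystander, to be left alone: hand brush lying on the bench.
- nut: Bystander, to be left alone: big dark hexagon nut, 36 mm across, 19 mm tall.
- tin: Bystander, to be left alone: small round tin, 54 mm diameter, 50 mm tall.

How it is judged (in metres and radians):
On the way, in this order (a step that is already met when the one before it is completed fails the run):
1. offcut in the tray and all blanks stacked and let go, with the toggle still off (horizontal distance between each of blank_a_center, blank_b_center, blank_c_center, blank_d_center, blank_e_center and faceplate below 0.006 m and angle between the z axis of each of blank_a_center, blank_b_center, blank_c_center, blank_d_center, blank_e_center and the z axis of faceplate, either way round below 0.08 rad and z of each of blank_a_center, blank_b_center, blank_c_center, blank_d_center, blank_e_center in the frame of faceplate above 0.004 m and ((angle between blank_a_center's own z axis and vertical below 1.57 rad and z of blank_b_center in the frame of blank_a_center above 0.012 m) or (angle between blank_a_center's own z axis and vertical above 1.57 rad and z of blank_b_center in the frame of blank_a_center below -0.012 m)) and ((angle between blank_a_center's own z axis and vertical below 1.57 rad and z of blank_c_center in the frame of blank_a_center above 0.012 m) or (angle between blank_a_center's own z axis and vertical above 1.57 rad and z of blank_c_center in the frame of blank_a_center below -0.012 m)) and ((angle between blank_a_center's own z axis and vertical below 1.57 rad and z of blank_d_center in the frame of blank_a_center above 0.012 m) or (angle between blank_a_center's own z axis and vertical above 1.57 rad and z of blank_d_center in the frame of blank_a_center below -0.012 m)) and ((angle between blank_a_center's own z axis and vertical below 1.57 rad and z of blank_e_center in the frame of blank_a_center above 0.012 m) or (angle between blank_a_center's own z axis and vertical above 1.57 rad and z of blank_e_center in the frame of blank_a_center below -0.012 m)) and ((angle between blank_b_center's own z axis and vertical below 1.57 rad and z of blank_c_center in the frame of blank_b_center above 0.012 m) or (angle between blank_b_center's own z axis and vertical above 1.57 rad and z of blank_c_center in the frame of blank_b_center below -0.012 m)) and ((angle between blank_b_center's own z axis and vertical below 1.57 rad and z of blank_d_center in the frame of blank_b_center above 0.012 m) or (angle between blank_b_center's own z axis and vertical above 1.57 rad and z of blank_d_center in the frame of blank_b_center below -0.012 m)) and ((angle between blank_b_center's own z axis and vertical below 1.57 rad and z of blank_e_center in the frame of blank_b_center above 0.012 m) or (angle between blank_b_center's own z axis and vertical above 1.57 rad and z of blank_e_center in the frame of blank_b_center below -0.012 m)) and ((angle between blank_c_center's own z axis and vertical below 1.57 rad and z of blank_d_center in the frame of blank_c_center above 0.012 m) or (angle between blank_c_center's own z axis and vertical above 1.57 rad and z of blank_d_center in the frame of blank_c_center below -0.012 m)) and ((angle between blank_c_center's own z axis and vertical below 1.57 rad and z of blank_e_center in the frame of blank_c_center above 0.012 m) or (angle between blank_c_center's own z axis and vertical above 1.57 rad and z of blank_e_center in the frame of blank_c_center below -0.012 m)) and ((angle between blank_d_center's own z axis and vertical below 1.57 rad and z of blank_e_center in the frame of blank_d_center above 0.012 m) or (angle between blank_d_center's own z axis and vertical above 1.57 rad and z of blank_e_center in the frame of blank_d_center below -0.012 m)) and x of offcut_center in the frame of tray between -0.06 and 0.06 m and y of offcut_center in the frame of tray between -0.075 and 0.075 m and z of offcut_center in the frame of tray below 0.042 m and value of joint toggle below 0.15 rad and value of joint guard below 0.1 rad and contact force between the fingers and blank_a below 0.05 N and contact force between the fingers and blank_b below 0.05 N and contact force between the fingers and blank_c below 0.05 N and contact force between the fingers and blank_d below 0.05 N and contact force between the fingers and blank_e below 0.05 N), for 0.2 s.
2. guard lifted by at least 0.5 rad with the toggle still off (value of joint guard above 0.5 rad and value of joint toggle below 0.15 rad).
3. toggle pushed on while the guard is held up (value of joint toggle above 0.75 rad and value of joint guard above 0.2 rad).
At the end, for the whole second after the job is handed in: Every blank present lies flat in one stack on the faceplate, larger below smaller, each centre within 6 mm of the faceplate's centre; the offcut lies in the scrap tray; the toggle is on (above 0.75 of 0.9 rad); the guard is shut (below 0.08 rad) (horizontal distance between each of blank_a_center, blank_b_center, blank_c_center, blank_d_center, blank_e_center and faceplate below 0.006 m and angle between the z axis of each of blank_a_center, blank_b_center, blank_c_center, blank_d_center, blank_e_center and the z axis of faceplate, either way round below 0.08 rad and z of each of blank_a_center, blank_b_center, blank_c_center, blank_d_center, blank_e_center in the frame of faceplate above 0.004 m and ((angle between blank_a_center's own z axis and vertical below 1.57 rad and z of blank_b_center in the frame of blank_a_center above 0.012 m) or (angle between blank_a_center's own z axis and vertical above 1.57 rad and z of blank_b_center in the frame of blank_a_center below -0.012 m)) and ((angle between blank_a_center's own z axis and vertical below 1.57 rad and z of blank_c_center in the frame of blank_a_center above 0.012 m) or (angle between blank_a_center's own z axis and vertical above 1.57 rad and z of blank_c_center in the frame of blank_a_center below -0.012 m)) and ((angle between blank_a_center's own z axis and vertical below 1.57 rad and z of blank_d_center in the frame of blank_a_center above 0.012 m) or (angle between blank_a_center's own z axis and vertical above 1.57 rad and z of blank_d_center in the frame of blank_a_center below -0.012 m)) and ((angle between blank_a_center's own z axis and vertical below 1.57 rad and z of blank_e_center in the frame of blank_a_center above 0.012 m) or (angle between blank_a_center's own z axis and vertical above 1.57 rad and z of blank_e_center in the frame of blank_a_center below -0.012 m)) and ((angle between blank_b_center's own z axis and vertical below 1.57 rad and z of blank_c_center in the frame of blank_b_center above 0.012 m) or (angle between blank_b_center's own z axis and vertical above 1.57 rad and z of blank_c_center in the frame of blank_b_center below -0.012 m)) and ((angle between blank_b_center's own z axis and vertical below 1.57 rad and z of blank_d_center in the frame of blank_b_center above 0.012 m) or (angle between blank_b_center's own z axis and vertical above 1.57 rad and z of blank_d_center in the frame of blank_b_center below -0.012 m)) and ((angle between blank_b_center's own z axis and vertical below 1.57 rad and z of blank_e_center in the frame of blank_b_center above 0.012 m) or (angle between blank_b_center's own z axis and vertical above 1.57 rad and z of blank_e_center in the frame of blank_b_center below -0.012 m)) and ((angle between blank_c_center's own z axis and vertical below 1.57 rad and z of blank_d_center in the frame of blank_c_center above 0.012 m) or (angle between blank_c_center's own z axis and vertical above 1.57 rad and z of blank_d_center in the frame of blank_c_center below -0.012 m)) and ((angle between blank_c_center's own z axis and vertical below 1.57 rad and z of blank_e_center in the frame of blank_c_center above 0.012 m) or (angle between blank_c_center's own z axis and vertical above 1.57 rad and z of blank_e_center in the frame of blank_c_center below -0.012 m)) and ((angle between blank_d_center's own z axis and vertical below 1.57 rad and z of blank_e_center in the frame of blank_d_center above 0.012 m) or (angle between blank_d_center's own z axis and vertical above 1.57 rad and z of blank_e_center in the frame of blank_d_center below -0.012 m)) and x of offcut_center in the frame of tray between -0.06 and 0.06 m and y of offcut_center in the frame of tray between -0.075 and 0.075 m and z of offcut_center in the frame of tray below 0.042 m and value of joint toggle above 0.75 rad and value of joint guard below 0.08 rad); the robot touches nothing.
It fails at once if a bystander is moved by more than 40 mm (distance of any of magnet, tape, hammer, brush, nut, tin from where it was at the start of the episode above 0.04 m).
Of blank_a, blank_b, blank_c, blank_d, blank_e only 3 to 5 are there at a start; the rules pass over those that are not, and their reading is None.
At some moment in a run one of offcut may be knocked a few centimetres aside while the robot is not near it.
Once in a run the grip may slacken for a moment while it holds something.
It also fails if it takes over 210 s, if anything falls off the work surface, if the arm or the gripper's body presses on something with over 40 N, if the wrist force passes 120 N, or if a joint passes its speed limit or range.

## Working session

There is one attempt and no reset: what is moved stays moved. The work goes in short steps, Python scripts to look and compute and a tool call to move; the robot and the scene stay as the last step left them, time stands still between calls to the robot, and variables do not carry over. Pictures are saved under pics/ and viewed, and the job is handed in when it is done.

Besides the shell and the picture viewer there is one more tool, called after "Request:" as name(argument=value, ...) on one line, values as JSON. servo_tool: Moves the arm, as the interface text tells. Its arguments: {"type":"object","properties":{"rot":{"type":"array"},"xyz":{"type":"array"},"fingers":{"type":"array"}},"required":["rot","xyz","fingers"]}

```bash
ls; mkdir -p pics
cat > h.py <<'E'
from rig import *
import numpy as np, cv2
from scipy.spatial.transform import Rotation as R
def cal(n):
    c=get_calibration(n); return c
def save(n,f,crop=None,s=1):
    im,d=get_image(n)
    np.savez('/tmp/%s.npz'%n,im=im,d=d)
    o=im[...,::-1]
    if crop: x0,y0,x1,y1=crop; o=o[y0:y1,x0:x1]
    if s!=1: o=cv2.resize(o,None,fx=s,fy=s,interpolation=cv2.INTER_CUBIC)
    cv2.imwrite('pics/'+f,o); return im,d
E
python3 - <<'E'
from h import *
print(get_obs())
for n in ("scene","top","wrist"):
    print(n,get_calibration(n)); im,d=save(n,n+'0.png')
E
```

```text
pics
{'t': 0.0, 'q': array([ 1.14053047,  0.61590414, -0.01263031,  1.42484913,  0.00811683,
        1.10341465, -0.04042814]), 'qd': array([ 0.00082427,  0.00086583, -0.0007859 , -0.00152832, -0.00193568,
       -0.00076376,  0.00121414]), 'joint_torque': array([ 3.57588033e-04, -4.58935547e+01,  2.08870322e-01, -1.65744907e+01,
       -6.10563532e-02,  2.05146923e-02,  2.51149731e-04]), 'position': array([ 255.10036441, -597.05684219,  236.50736505]), 'eef_rot': array([-0.58963409,  0.39032425, -0.38881787,  0.59059232]), 'force': array([0.21655361, 0.29570281, 0.0913076 ]), 'wrist_torque': array([-0.00757425,  0.0429183 ,  0.00888045]), 'gripper_width': 92.9321389573241}
scene {'K': array([[497.78772105,   0.        , 251.60083431],
       [  0.        , 497.78772105, 192.28405371],
       [  0.        ,   0.        ,   1.        ]]), 'eye': array([1181.0902925 , -482.15929507, 1170.77329775]), 'attitude': array([0.28592025, 0.14163329, 0.42297985, 0.84810239])}
top {'K': array([[497.41453847,   0.        , 256.53837003],
       [  0.        , 497.41453847, 181.99698232],
       [  0.        ,   0.        ,   1.        ]]), 'eye': array([ 181.59020696,   13.94159402, 1751.0523223 ]), 'attitude': array([ 0.07524968, -0.0752663 , -0.69663355,  0.70948866])}
wrist {'K': array([[309.75626449,   0.        , 252.93403868],
       [  0.        , 309.75626449, 187.5838121 ],
       [  0.        ,   0.        ,   1.        ]]), 'eye': array([ 320.07602193, -569.97326655,  384.23568596]), 'attitude': array([-0.10517775,  0.07030057, -0.54615387,  0.82807694])}
```

View pics/scene0.png

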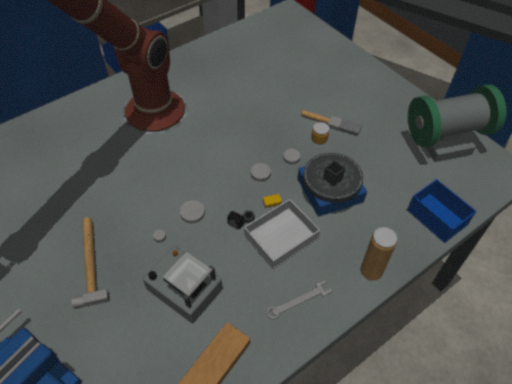

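View pics/top0.png

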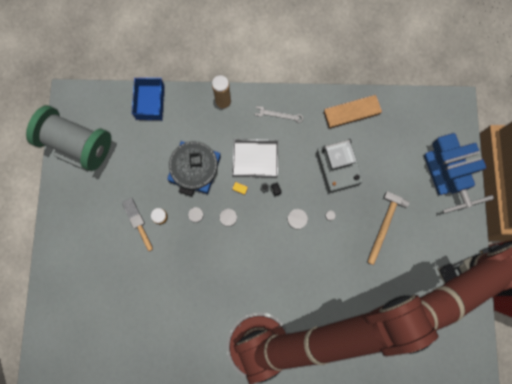

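View pics/wrist0.png

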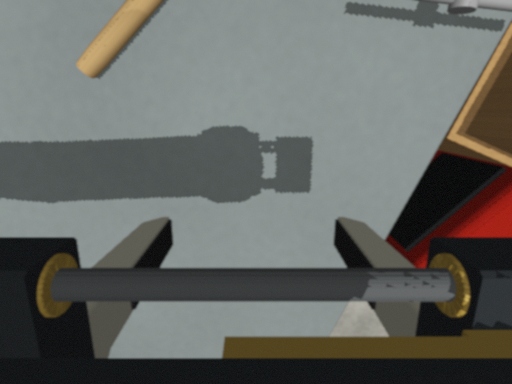

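```bash
cat >> h.py <<'E'
def deproj(n,u,v,d,c=None):
    c=c or get_calibration(n); K=c['K']
    p=np.array([(u-K[0,2])/K[0,0]*d,-(v-K[1,2])/K[1,1]*d,-d])
    return R.from_quat(c['attitude']).apply(p)+c['eye']
def proj(n,P,c=None):
    c=c or get_calibration(n); K=c['K']
    p=R.from_quat(c['attitude']).inv().apply(np.array(P,float)-c['eye'])
    return K[0,0]*p[...,0]/-p[...,2]+K[0,2], K[1,1]*p[...,1]/p[...,2]+K[1,2]
def cloud(n,d,c=None):
    c=c or get_calibration(n); K=c['K']
    v,u=np.mgrid[:d.shape[0],:d.shape[1]]
    p=np.stack([(u-K[0,2])/K[0,0]*d,-(v-K[1,2])/K[1,1]*d,-d],-1)
    P=R.from_quat(c['attitude']).apply(p.reshape(-1,3)).reshape(p.shape)+c['eye']
    P[d<=0]=np.nan
    return P
E
python3 - <<'E'
from h import *
for n,cr in (("top",(120,80,400,270)),("scene",(130,100,400,320))):
    z=np.load(f'/tmp/{n}.npz'); x0,y0,x1,y1=cr
    cv2.imwrite(f'pics/{n}0c.png',cv2.resize(z['im'][y0:y1,x0:x1,::-1],None,fx=2.7,fy=2.7,interpolation=cv2.INTER_CUBIC))
    P=cloud(n,z['d']); np.save(f'/tmp/{n}P.npy',P)
    if n=='top':
        Z=P[...,2]
        t=P[150:260:1,:,:]
        print('bench z', np.nanmedian(P[235:260,150:350,2]))
        m=((Z>8)&(Z<400)); m[:80]=0; m[235:]=0
        k,l,st,ce=cv2.connectedComponentsWithStats(m.astype(np.uint8))
        for i in range(1,k):
            if st[i,4]>20:
                q=P[l==i]; print(ce[i].round(1),st[i,2:],np.nanmedian(q,0).round(1),'zmax',np.nanmax(q[:,2]).round(1),'ext',np.ptp(q[:,:2],axis=0).round(0))
E
```

```text
bench z 0.2193181253359171
[147.2  99.9] [ 34  40 590] [846.1 423.8  40.6] zmax 79.4 ext [147. 120.]
[221.4  92.5] [ 19  28 434] [848.4 144.3 134.8] zmax 179.2 ext [42. 58.]
[352.1 110.8] [  59   35 1127] [ 825.8 -326.3   33.6] zmax 51.3 ext [127. 210.]
[ 68.1 138.1] [  86   67 3273] [664.7 655.4 163.4] zmax 207.1 ext [223. 269.]
[454.  167.7] [  70   81 2751] [ 603.9 -652.5   99.8] zmax 159.7 ext [297. 216.]
[193.  166.6] [  54   58 2177] [595.3 239.6  74.3] zmax 133.7 ext [212. 190.]
[254.2 156.6] [ 47  39 402] [661.6  29.2  33.5] zmax 56.1 ext [140. 167.]
[338.9 165.5] [  47   56 1699] [ 608.  -265.8   63.2] zmax 127.4 ext [191. 164.]
[239.9 187.5] [ 16  12 123] [536.1  75.7  18.2] zmax 28.5 ext [39. 54.]
[264.4 186.5] [10 10 71] [541.1  -9.8  19.1] zmax 29.3 ext [34. 32.]
[275.8 188.4] [ 13  14 117] [532.1 -51.3  37.4] zmax 48.9 ext [50. 43.]
[391.2 209.8] [ 32  44 458] [ 479.5 -453.7   23.5] zmax 35.8 ext [154. 117.]
[133.9 215.1] [ 24  38 399] [430.1 446.6  17.4] zmax 30.5 ext [131.  89.]
[195.2 213.8] [ 15  15 167] [438.3 230.8  16.3] zmax 25.8 ext [51. 50.]
[159.  215.5] [ 17  16 215] [426.4 352.   48.3] zmax 61.4 ext [50. 52.]
[227.8 216.5] [ 17  18 228] [431.6 115.8  16.4] zmax 26.8 ext [62. 57.]
[297.3 218. ] [ 20  20 294] [ 430.5 -127.6   16.8] zmax 28.5 ext [67. 68.]
[330.1 214.7] [11 10 78] [ 443.5 -243.7   15.7] zmax 26.0 ext [32. 35.]
```

View pics/top0c.png

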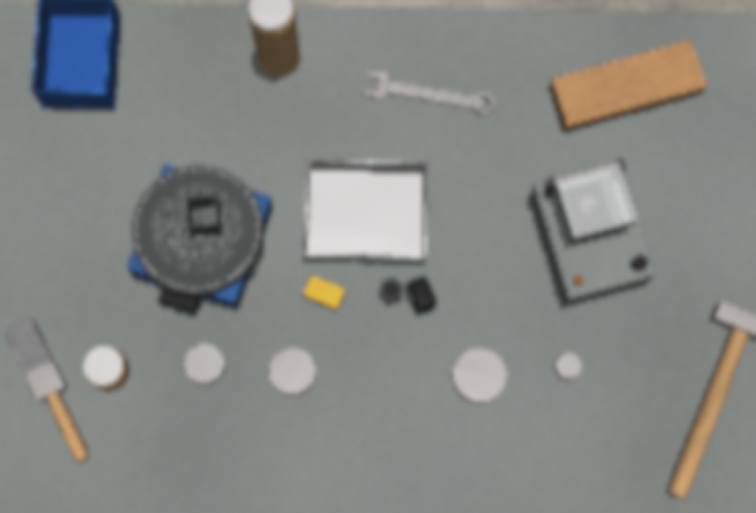

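View pics/scene0c.png

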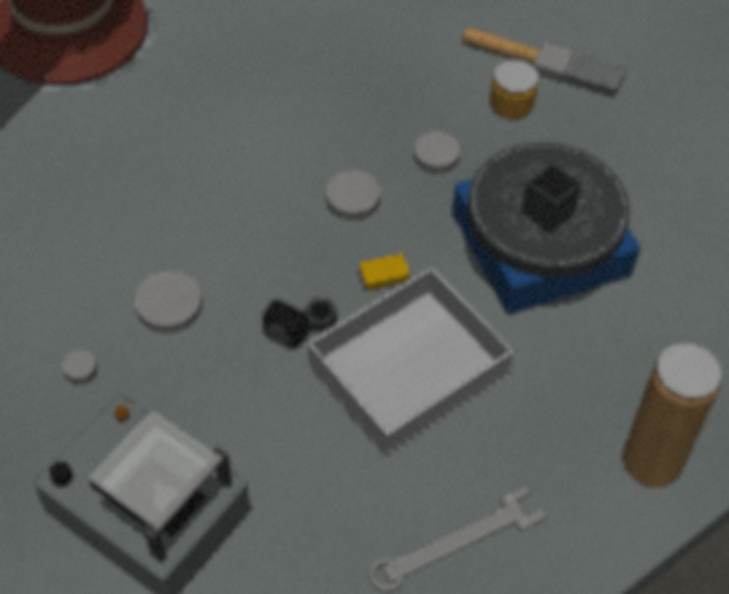

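```bash
cat >> h.py <<'E'
def circ(q):
    from scipy.optimize import least_squares
    f=lambda p:np.hypot(q[:,0]-p[0],q[:,1]-p[1])-p[2]
    r=least_squares(f,[*q.mean(0)[:2],30],loss='soft_l1'); return r.x,np.sqrt(np.mean(r.fun**2))
def disc(P,xy,r,z0,z1):
    """circle fit to outer edge points of the blob within r of xy, z in z0..z1"""
    m=(P[...,2]>z0)&(P[...,2]<z1)&(np.hypot(P[...,0]-xy[0],P[...,1]-xy[1])<r)
    m=m.astype(np.uint8)
    cs,_=cv2.findContours(m,cv2.RETR_EXTERNAL,cv2.CHAIN_APPROX_NONE)
    c=max(cs,key=len)[:,0]
    q=P[c[:,1],c[:,0]]; return circ(q[:,:2]), np.nanmedian(P[...,2][m>0]), np.nanmean(P[m>0],0)
E
python3 - <<'E'
from h import *
for n in ('top','scene'):
    P=np.load(f'/tmp/{n}P.npy')
    print(n)
    print('face',disc(P,(597,242),105,62,90))
    for nm,xy in dict(A=(430,-127),B=(431,116),C=(438,231),E=(444,-244)).items(): print(nm,disc(P,xy,50,9,35))
    m=(P[...,2]>100)&(np.hypot(P[...,0]-597,P[...,1]-242)<80); print('off',np.nanmedian(P[m],0),m.sum())
    m=(P[...,2]>28)&(np.abs(P[...,0]-660)<110)&(np.abs(P[...,1]-29)<110)&(P[...,2]<60); print('tray',cv2.minAreaRect(P[m][:,:2].astype(np.float32)))
    m=(P[...,2]>50)&(P[...,2]<72)&(np.hypot(P[...,0]-610,P[...,1]+265)<130); print('ctrl',cv2.minAreaRect(P[m][:,:2].astype(np.float32)),m.sum())
    m=(P[...,2]>100)&(P[...,2]<150)&(np.hypot(P[...,0]-610,P[...,1]+265)<130); print('guard',cv2.minAreaRect(P[m][:,:2].astype(np.float32)),np.nanmedian(P[m],0),m.sum())
o=get_obs(); print(R.from_quat(o['eef_rot']).as_matrix().round(3))
c=get_calibration('wrist');print(R.from_quat(o['eef_rot']).inv().apply(c['eye']-o['position']),(R.from_quat(o['eef_rot']).inv()*R.from_quat(c['attitude'])).as_matrix().round(3))
E
```

```text
top
face ((array([605.22048042, 240.47152308,  83.5320404 ]), np.float64(1.8156786438790935)), np.float64(75.12615669566048), array([602.64977521, 240.50013512,  74.99294447]))
A ((array([ 430.58274881, -128.19927335,   33.33242937]), np.float64(1.004530201483387)), np.float64(16.853473966919182), array([ 430.35097938, -128.19624887,   16.72730332]))
B ((array([431.40140801, 116.00434068,  28.60273093]), np.float64(1.9069382367068166)), np.float64(16.42045661357247), array([431.37439016, 116.32189841,  16.50314317]))
C ((array([438.61114629, 231.02600548,  24.38060079]), np.float64(1.220789248547548)), np.float64(15.94938795429698), array([437.798951  , 230.2949611 ,  16.02645407]))
E ((array([ 444.66253564, -243.52640556,   15.60629496]), np.float64(1.2413432479120727)), np.float64(14.549322005472732), array([ 443.10717761, -245.00145126,   15.33011467]))
off [613.21515437 229.80765883 120.15964369] 91
tray ((631.1299438476562, 22.63265609741211), (163.34642028808594, 160.8097381591797), 89.57807159423828)
ctrl ((618.0311279296875, -273.71221923828125), (161.5729217529297, 122.24630
[... 976 characters left out ...]
), np.float64(16.50723273294443), array([ 446.84402865, -243.78263616,   16.48597527]))
off [617.41667135 227.52244379 116.58720312] 245
tray ((631.47705078125, 23.89781951904297), (164.40403747558594, 164.0389404296875), 0.7895903587341309)
ctrl ((618.1466674804688, -273.79620361328125), (163.5341796875, 120.42559814453125), 16.246797561645508) 1641
guard ((643.526611328125, -265.33892822265625), (86.67401123046875, 101.48390197753906), 15.678595542907715) [ 646.40468574 -268.46447177  115.59487531] 1221
[[ 0.393 -0.001  0.92 ]
 [-0.92   0.002  0.393]
 [-0.002 -1.    -0.   ]]
[   0.21647745 -147.63123699   70.35152682] [[ 1.    -0.    -0.001]
 [-0.001  0.251 -0.968]
 [ 0.001  0.968  0.251]]
```

```bash
cat >> h.py <<'E'
def goto(p,zyaw=None):
    """work out tool-axis shift (cm) and turn about tool y (deg) to a tool-down pose"""
    o=get_obs(); r=R.from_quat(o['eef_rot']); M=r.as_matrix()
    if zyaw is None: zyaw=np.degrees(np.arctan2(M[1,2],M[0,2])).round(0)
    a=np.radians(zyaw); z=np.array([np.cos(a),np.sin(a),0]); y=np.array([0,0,-1.]); x=np.cross(y,z)
    T=R.from_matrix(np.stack([x,y,z],1)); rv=(r.inv()*T).as_rotvec(degrees=True)
    d=np.array(p)-o['position']
    print('t',round(o['t'],2),'pos',o['position'].round(1),'turn',rv.round(2),'n',np.ceil(np.abs(rv).max()/8.5),'| shift cm after turn',(T.inv().apply(d)/10).round(2),'n',np.ceil(np.linalg.norm(d)/49))
E
python3 -c "
from h import *
goto((445,-244,300),0)"
```

```text
t 0.15 pos [ 255.2 -597.2  236.8] turn [ 2.000e-02  2.314e+01 -1.100e-01] n 3.0 | shift cm after turn [-35.32  -6.32  18.98] n 9.0
```

Request:
servo_tool(rot=[[0,7.7,0],[0,7.7,0],[0,7.7,0],[0,0,0],[0,0,0],[0,0,0],[0,0,0],[0,0,0]], xyz=[[0,-3,0],[0,-3.3,0],[0,0,0],[-4,0,2.1],[-4,0,2.1],[-4,0,2.1],[-4,0,2.1],[-4,0,2.1]], fingers=[0,0,0,0,0,0,0,0])

```text
t: 0.95
position: [360.8, -395.7, 300.4]
eef_rot: [-0.5, 0.5, -0.5, 0.5]
force: [1.1, 0.4, 0.4]
gripper_width: 93.3
```

Request:
servo_tool(rot=[[0,0,0],[0,0,0],[0,0,0],[0,0,0],[0,0,0],[0,0,0]], xyz=[[-4,0,2.1],[-4,0,2.1],[-4,0,2.1],[-3.4,0,2.1],[0,0,0],[0,0,0]], fingers=[0,0,0,0,0,0])

```text
t: 1.55
position: [444.4, -242.7, 300.4]
eef_rot: [0.501, -0.499, 0.499, -0.501]
force: [-0.2, -0.1, 0.5]
gripper_width: 92.9
```

```bash
cat >> h.py <<'E'
def wdisc(xy,r,z0,z1,f=None):
    c=get_calibration('wrist'); im,d=get_image('wrist')
    if f: cv2.imwrite('pics/'+f,im[...,::-1])
    P=cloud('wrist',d,c); np.save('/tmp/wP.npy',P); np.save('/tmp/wim.npy',im)
    print(disc(P,xy,r,z0,z1)); return P,im
E
python3 -c "
from h import *
goto((445,-244,300),0)
wdisc((445,-244),35,8,30,'w1.png')"
```

```text
t 1.55 pos [ 444.4 -242.7  300.4] turn [ 0.04  0.19 -0.  ] n 1.0 | shift cm after turn [0.13 0.04 0.06] n 1.0
((array([ 447.6120872 , -243.75677554,   16.20023504]), np.float64(0.41559028183637664)), np.float64(16.450134405793648), array([ 447.87106997, -243.78940073,   16.38886895]))
```

View pics/w1.png

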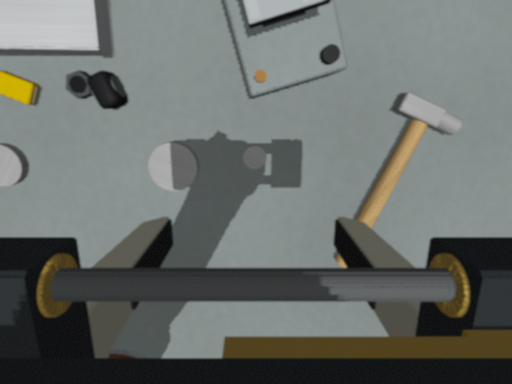

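```bash
python3 -c "
from h import *
P=np.load('/tmp/wP.npy')
print(disc(P,(431,-128),50,8,30))
goto((431,0,300),0)"
```

```text
((array([ 433.12780056, -128.22893915,   34.25536885]), np.float64(0.4129713955877679)), np.float64(16.41483668531771), array([ 433.92084537, -128.66851613,   16.30361291]))
t 1.6 pos [ 443.6 -244.2  300.5] turn [0.05 0.01 0.03] n 1.0 | shift cm after turn [-24.42   0.05  -1.26] n 5.0
```

Request:
servo_tool(rot=[[0,0,0],[0,0,0],[0,0,0],[0,0,0],[0,0,0],[0,0,0],[0,0,0],[0,0,0]], xyz=[[-5,0,0],[-5,0,0],[-5,0,0],[-5,0,0],[-5,0,0],[-5,0,0],[-5,0,0],[-5,0,0]], fingers=[0,0,0,0,0,0,0,0])

```text
t: 2.4
position: [444.4, 156.0, 300.8]
eef_rot: [0.499, -0.501, 0.501, -0.499]
force: [1.0, -0.1, -0.9]
gripper_width: 92.9
```

Request:
servo_tool(rot=[[0,0,0],[0,0,0],[0,0,0]], xyz=[[-1.6,0,0],[0,0,0],[0,0,0]], fingers=[0,0,0])

```text
t: 2.7
position: [444.5, 169.8, 300.4]
eef_rot: [0.5, -0.5, 0.501, -0.499]
force: [-0.0, -0.8, -0.7]
gripper_width: 92.9
```

```bash
python3 -c "
from h import *
P,im=wdisc((431,116),45,8,30,'w2.png')
print(disc(P,(440,231),45,8,30))
goto((606,241,300),0)"
```

```text
((array([434.47111576, 116.96185979,  29.75287507]), np.float64(0.3726160197881489)), np.float64(16.57100318188003), array([435.06470576, 117.07102462,  16.50632954]))
((array([441.55066126, 231.57858051,  25.21008489]), np.float64(0.3819974011209076)), np.float64(16.415037452445688), array([442.00675741, 231.36262213,  16.3465108 ]))
t 2.75 pos [444.6 169.3 300.5] turn [ 0.01 -0.25  0.1 ] n 1.0 | shift cm after turn [-7.17  0.05 16.14] n 4.0
```

Request:
servo_tool(rot=[[0,0,0],[0,0,0],[0,0,0],[0,0,0],[0,0,0],[0,0,0]], xyz=[[-1.8,0,4],[-1.8,0,4],[-1.8,0,4],[-1.8,0,4.1],[0,0,0],[0,0,0]], fingers=[0,0,0,0,0,0])

```text
t: 3.35
position: [605.7, 241.6, 299.3]
eef_rot: [0.5, -0.501, 0.501, -0.498]
force: [-0.0, -0.9, 0.6]
gripper_width: 92.9
```

```bash
python3 -c "
from h import *
P,im=wdisc((606,241),100,66,84,'w3.png')
m=(P[...,2]>112)&(np.hypot(P[...,0]-606,P[...,1]-241)<60)
print(m.sum(),np.nanmedian(P[m],0),cv2.minAreaRect(P[m][:,:2].astype(np.float32)))
print(get_obs()['position'])"
```

```text
((array([608.09704647, 241.56730513,  83.89030706]), np.float64(0.4343958015910197)), np.float64(76.00370767639328), array([611.81133336, 242.45129039,  76.01403115]))
52355 [630.10104295 236.53155754 383.54832471] ((619.5187377929688, 241.0406951904297), (46.366920471191406, 118.25006866455078), 0.9585098028182983)
[604.9317688  241.86429528 300.22303438]
```

View pics/w3.png

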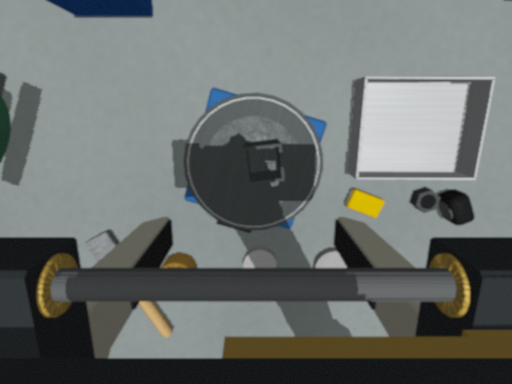

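```bash
python3 -c "
from h import *
P=np.load('/tmp/wP.npy')
for zl in (95,110,118):
  m=(P[...,2]>zl)&(P[...,2]<150)&(np.hypot(P[...,0]-615,P[...,1]-230)<50)
  print(m.sum(),np.nanmedian(P[m],0),cv2.minAreaRect(P[m][:,:2].astype(np.float32)))
m=(P[...,2]>36)&(P[...,2]<60)&(P[...,0]>570)&(abs(P[...,1]-30)<100)
print('tray',m.sum(),cv2.minAreaRect(P[m][:,:2].astype(np.float32)),np.nanmedian(P[m],0))
im=np.load('/tmp/wim.npy');cv2.imwrite('pics/w3c.png',cv2.resize(im[110:210,210:330,::-1],None,fx=5,fy=5,interpolation=cv2.INTER_CUBIC))
"
```

```text
781 [614.8331536  228.7511145  124.51628068] ((618.2611694335938, 230.1674041748047), (40.34762191772461, 39.97471618652344), 6.383171081542969)
607 [616.96337713 229.37116117 125.15060822] ((618.2611694335938, 230.1674041748047), (40.34762191772461, 39.97471618652344), 6.383171081542969)
498 [618.25820581 229.65405036 125.43503315] ((618.2611694335938, 230.1674041748047), (40.34762191772461, 39.97471618652344), 6.383171081542969)
tray 2044 ((647.2979125976562, 24.38494873046875), (161.59759521484375, 130.10662841796875), 89.69166564941406) [ 6.49637569e+02 -1.35510237e-01  4.45289468e+01]
```

View pics/w3c.png

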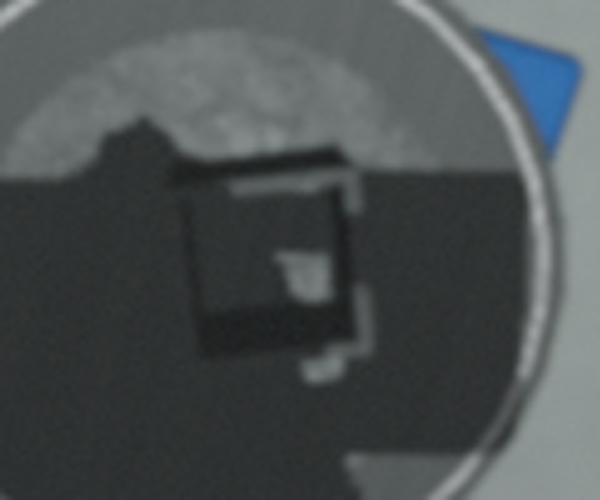

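```bash
python3 -c "
from h import *
goto((617.5,230,105),6.4)"
```

```text
t 3.4 pos [604.9 241.9 300.2] turn [ 0.08 -6.55  0.1 ] n 1.0 | shift cm after turn [ 1.32 19.52  1.12] n 4.0
```

Request:
servo_tool(rot=[[0,-6.5,0],[0,0,0],[0,0,0],[0,0,0],[0,0,0],[0,0,0],[0,0,0],[0,0,0]], xyz=[[0,0,0],[1.3,0,1.1],[0,4,0],[0,4.5,0],[0,4.5,0],[0,3.5,0],[0,3,0],[0,0,0]], fingers=[0,0,0,0,0,0,0,0])

```text
t: 4.2
position: [614.8, 228.9, 101.7]
eef_rot: [0.53, -0.473, 0.471, -0.523]
force: [0.1, -0.4, -0.3]
gripper_width: 92.8
```

Request:
servo_tool(rot=[[0,0,0],[0,0,0],[0,0,0],[0,0,0],[0,0,0],[0,0,0],[0,0,0]], xyz=[[0,0,0],[0,0,0],[0,0,0],[0,0,0],[0,0,0],[0,0,0],[0,0,0]], fingers=[0.5,1,1,1,1,1,1])

```text
t: 4.9
position: [617.4, 232.4, 105.9]
eef_rot: [0.528, -0.47, 0.471, -0.528]
force: [0.3, -0.6, 1.1]
gripper_width: 41.6
```

```bash
python3 -c "
from h import *
goto((647,24,200),0)"
```

```text
t 4.9 pos [617.4 232.4 105.9] turn [-0.01  6.54  0.05] n 1.0 | shift cm after turn [20.84 -9.41  2.96] n 5.0
```

Request:
servo_tool(rot=[[0,0,0],[0,0,0],[0,6.5,0],[0,0,0],[0,0,0],[0,0,0],[0,0,0],[0,0,0]], xyz=[[0,-3,0],[0,-4,0],[0,-2,0],[4.2,0,0.6],[4.2,0,0.6],[4.2,0,0.6],[4.2,0,0.6],[4.1,0,0.6]], fingers=[1,1,1,1,1,1,1,1])

```text
t: 5.7
position: [647.0, 22.0, 195.1]
eef_rot: [0.501, -0.5, 0.5, -0.5]
force: [0.2, 0.2, -1.6]
gripper_width: 40.2
```

```bash
python3 -c "
from h import *
goto((647,24,38),0); print(get_obs()['gripper_width']); save('wrist','w4.png')"
```

```text
t 5.7 pos [647.   22.  195.1] turn [0.07 0.03 0.02] n 1.0 | shift cm after turn [-0.2  15.71  0.  ] n 4.0
40.19078453480811
```

View pics/w4.png

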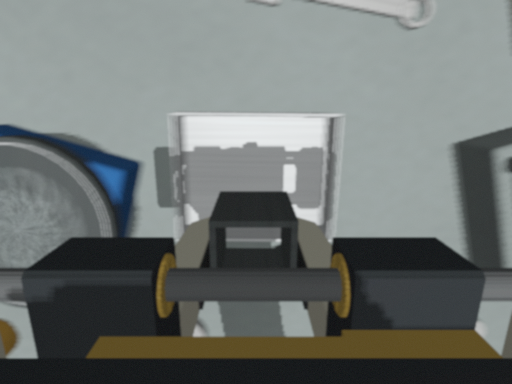

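Request:
servo_tool(rot=[[0,0,0],[0,0,0],[0,0,0],[0,0,0],[0,0,0],[0,0,0],[0,0,0],[0,0,0]], xyz=[[0,4.5,0],[0,4.5,0],[0,4,0],[0,2.5,0],[0,0,0],[0,0,0],[0,0,0],[0,0,0]], fingers=[1,1,1,1,1,1,0.35,0.35])

```text
t: 6.55
position: [648.7, 24.2, 42.7]
eef_rot: [-0.499, 0.499, -0.501, 0.501]
force: [0.4, 0.2, 0.5]
gripper_width: 51.4
```

Request:
servo_tool(rot=[[0,0,0],[0,0,0],[0,0,0],[0,0,0],[0,0,0],[0,0,0],[0,0,0],[0,0,0]], xyz=[[0,0,0],[0,0,0],[0,-2.5,0],[0,-5,0],[0,-5,0],[0,-5,0],[0,-2.5,0],[0,0,0]], fingers=[0.35,0.35,0.35,0.35,0.35,0,0,0])

```text
t: 7.35
position: [650.0, 24.3, 246.6]
eef_rot: [-0.497, 0.497, -0.502, 0.503]
force: [-0.2, -0.5, -0.3]
gripper_width: 79.8
```

```bash
python3 -c "
from h import *
save('wrist','w5.png')
goto((431,-128,200),0)"
```

```text
t 7.4 pos [648.3  24.  243.3] turn [-0.29  0.03 -0.02] n 1.0 | shift cm after turn [ 15.2    4.33 -21.73] n 6.0
```

View pics/w5.png

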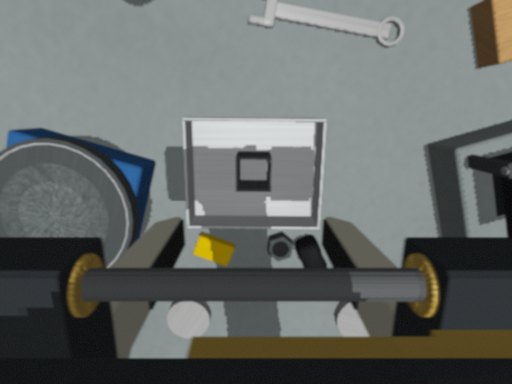

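Request:
servo_tool(rot=[[0,0,0],[0,0,0],[0,0,0],[0,0,0],[0,0,0],[0,0,0],[0,0,0],[0,0,0]], xyz=[[2.5,0,-3.6],[2.5,0,-3.6],[2.5,0,-3.6],[2.6,0,-3.6],[2.6,0,-3.6],[2.5,0,-3.5],[0,4,0],[0,4,0]], fingers=[0,0,0,0,0,0,0,0])

```text
t: 8.2
position: [431.0, -129.6, 159.7]
eef_rot: [0.499, -0.5, 0.501, -0.499]
force: [1.2, 0.1, -0.4]
gripper_width: 92.8
```

Request:
servo_tool(rot=[[0,0,0],[0,0,0],[0,0,0],[0,0,0]], xyz=[[0,4,0],[0,2,0],[0,0,0],[0,0,0]], fingers=[0,0,0,0])

```text
t: 8.6
position: [431.7, -128.0, 100.1]
eef_rot: [0.501, -0.501, 0.499, -0.5]
force: [-0.5, -0.1, 0.3]
gripper_width: 92.9
```

```bash
python3 -c "
from h import *
P,im=wdisc((433,-128),45,10,30,'w6.png')
goto((433,-128.2,23),0)"
```

```text
((array([ 433.23661456, -127.86355137,   34.35125579]), np.float64(0.2839045313818215)), np.float64(16.54716227933892), array([ 434.4064071 , -127.86491604,   16.50934762]))
t 8.65 pos [ 432.6 -128.2  100.9] turn [-0.    0.04 -0.01] n 1.0 | shift cm after turn [-0.    7.79  0.04] n 2.0
```

View pics/w6.png

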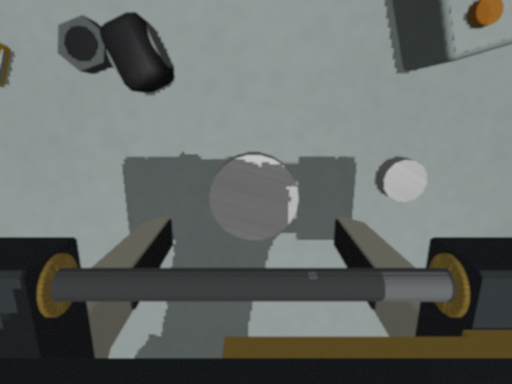

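Request:
servo_tool(rot=[[0,0,0],[0,0,0],[0,0,0],[0,0,0],[0,0,0],[0,0,0],[0,0,0],[0,0,0]], xyz=[[0,4,0.05],[0,2.8,0],[0,1,0],[0,0,0],[0,0,0],[0,0,0],[0,0,0],[0,0,0]], fingers=[0,0,0,0,1,1,1,1])

```text
t: 9.45
position: [433.6, -128.4, 23.6]
eef_rot: [-0.5, 0.499, -0.5, 0.501]
force: [-0.3, -0.5, 4.7]
gripper_width: 69.1
```

```bash
python3 -c "
from h import *
goto((608,241.6,200),0);print(get_obs()['gripper_width'])"
```

```text
t 9.45 pos [ 433.6 -128.4   23.6] turn [-0.12  0.03  0.02] n 1.0 | shift cm after turn [-37.   -17.64  17.44] n 10.0
69.05464894346375
```

Request:
servo_tool(rot=[[0,0,0],[0,0,0],[0,0,0],[0,0,0],[0,0,0],[0,0,0],[0,0,0],[0,0,0]], xyz=[[0,-2,0],[0,-4,0],[0,-4,0],[-2,-3,1],[-4,-1,1.9],[-4,0,1.9],[-4,0,1.9],[-4,0,1.9]], fingers=[1,1,1,1,1,1,1,1])

```text
t: 10.25
position: [518.1, 53.0, 162.2]
eef_rot: [0.501, -0.5, 0.5, -0.499]
force: [0.7, -0.5, -4.4]
gripper_width: 69.2
```

Request:
servo_tool(rot=[[0,0,0],[0,0,0],[0,0,0],[0,0,0],[0,0,0],[0,0,0],[0,0,0],[0,0,0]], xyz=[[-4,0,1.9],[-4,0,1.9],[-4,0,1.9],[-4,0,1.9],[-3,0,1.24],[0,0,0],[0,0,0],[0,0,0]], fingers=[1,1,1,1,1,1,1,1])

```text
t: 11.05
position: [606.3, 239.5, 161.5]
eef_rot: [0.501, -0.5, 0.5, -0.498]
force: [0.1, 0.2, -4.3]
gripper_width: 69.3
```

```bash
python3 -c "
from h import *
for i in range(3): goto((608.3,241.6,99.5),0);get_image('top')
print(get_obs()['gripper_width'])
P,im=wdisc((608,241.6),100,66,84,'w7.png')"
```

```text
t 11.05 pos [606.3 239.5 161.5] turn [ 0.16 -0.05  0.17] n 1.0 | shift cm after turn [-0.21  6.2   0.2 ] n 2.0
t 11.1 pos [606.6 239.4 161.9] turn [ 0.11 -0.09  0.14] n 1.0 | shift cm after turn [-0.22  6.24  0.17] n 2.0
t 11.15 pos [606.9 239.6 162.2] turn [ 0.07 -0.1   0.11] n 1.0 | shift cm after turn [-0.2   6.27  0.14] n 2.0
69.41727025109253
((array([4.00205606e+05, 3.23756477e+02, 3.99579760e+05]), np.float64(37.385003675367834)), np.float64(75.9954091757377), array([641.69158402, 241.7314405 ,  75.98796292]))
```

View pics/w7.png

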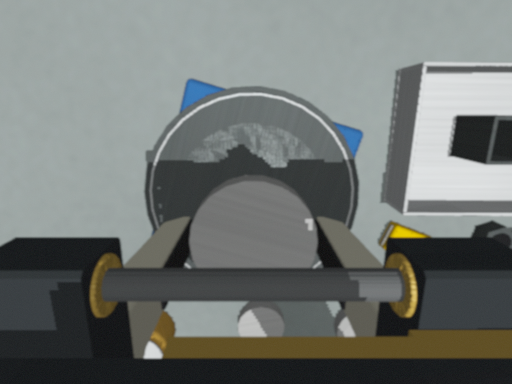

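```bash
cat >> h.py <<'E'
def held(zexp):
    c=get_calibration('wrist'); o=get_obs(); im,d=get_image('wrist'); P=cloud('wrist',d,c)
    m=(abs(P[...,2]-zexp)<5)&(np.hypot(P[...,0]-o['position'][0],P[...,1]-o['position'][1])<50)
    # front arc: per column the topmost row
    q=[]
    for u in range(512):
        v=np.where(m[:,u])[0]
        if len(v)>4: q.append(P[v[0],u])
    q=np.array(q); print('n',len(q),'z',np.median(P[m][:,2])); (x,rms)=circ(q[:,:2]); print('held',x,rms,'tcp',o['position'],'rel',x[:2]-o['position'][:2])
E
python3 -c "
from h import *
o=get_obs();held(o['position'][2]-7)
goto((608.5,241.4,110),0)"
```

```text
n 180 z 155.44605086407574
held [594.99402384 240.63868179  45.13136029] 2.8731975221679957 tcp [607.12585694 240.34188336 162.7212288 ] rel [-12.13183311   0.29679843]
t 11.3 pos [607.2 240.7 162.8] turn [ 0.   -0.05  0.02] n 1.0 | shift cm after turn [-0.07  5.28  0.13] n 2.0
```

```bash
cat >> h.py <<'E'
def held(rad,zexp=None):
    from scipy.optimize import least_squares
    c=get_calibration('wrist'); o=get_obs(); im,d=get_image('wrist'); P=cloud('wrist',d,c); t=o['position']
    zexp=zexp or t[2]-7
    m=(abs(P[...,2]-zexp)<4)&(np.hypot(P[...,0]-t[0],P[...,1]-t[1])<rad+8)&(abs(P[...,1]-t[1])<rad*0.6)
    q=[]
    for u in range(512):
        v=np.where(m[:,u])[0]
        if len(v)>4: q.append(P[v[0],u])
    q=np.array(q)
    r=least_squares(lambda p:np.hypot(q[:,0]-p[0],q[:,1]-p[1])-rad+0.6,t[:2],loss='soft_l1')
    print('n',len(q),'z',np.median(P[m][:,2]),'held',r.x,np.sqrt(np.mean(r.fun**2)),'tcp',t,'rel',r.x-t[:2])
E
python3 -c "
from h import *
held(35)
goto((608.5,241.4,110),0)"
```

```text
n 81 z 155.52581906161774 held [606.7464753  241.03219434] 0.14549808774167244 tcp [607.17128464 240.69363726 162.84563059] rel [-0.42480933  0.33855709]
t 11.35 pos [607.2 241.  162.9] turn [-0.   -0.02  0.01] n 1.0 | shift cm after turn [-0.04  5.29  0.13] n 2.0
```

Request:
servo_tool(rot=[[0,0,0],[0,0,0],[0,0,0],[0,0,0],[0,0,0],[0,0,0]], xyz=[[0,2.5,0.13],[0,2.5,0],[0,0.8,0],[0,0.3,0],[0,0,0],[0,0,0]], fingers=[1,1,1,1,1,1])

```text
t: 11.95
position: [607.9, 241.3, 103.8]
eef_rot: [0.501, -0.5, 0.5, -0.5]
force: [-4.1, -1.4, 6.0]
gripper_width: 69.0
```

```bash
python3 -c "
from h import *
goto((608.5,241.3,99),0); held(35);goto((608.5,241.3,99),0); print(get_obs()['force'])"
```

```text
t 11.95 pos [607.9 241.3 103.8] turn [0.06 0.02 0.05] n 1.0 | shift cm after turn [-0.    0.48  0.06] n 1.0Traceback (most recent call last):
  File "<string>", line 3, in <module>
    goto((608.5,241.3,99),0); held(35);goto((608.5,241.3,99),0); print(get_obs()['force'])
                              ~~~~^^^^
  File "h.py", line 71, in held
    r=least_squares(lambda p:np.hypot(q[:,0]-p[0],q[:,1]-p[1])-rad+0.6,t[:2],loss='soft_l1')
    return func(*args, **kwargs)
    vector_fun = VectorFunction(
        fun_wrapped,
    ...<6 lines>...
        workers=workers
    )
    self._update_fun()
    ~~~~~~~~~~~~~~~~^^
    self.f = self.fun_wrapped(xp_copy(self.x))
             ~~~~~~~~~~~~~~~~^^^^^^^^^^^^^^^^^
    return np.atleast_1d(self.fun(x))
                         ~~~~~~~~^^^
    return self.f(x, *self.args, **self.kwargs)
           ~~~~~~^^^^^^^^^^^^^^^^^^^^^^^^^^^^^^
  File "h.py", line 71, in <lambda>
    r=least_squares(lambda p:np.hypot(q[:,0]-p[0],q[:,1]-p[1])-rad+0.6,t[:2],loss='soft_l1')
                                      ~^^^^^
IndexError: too many indices for array: array is 1-dimensional, but 2 were indexed
```

```bash
python3 -c "
from h import *
o=get_obs();print(o['position'],o['force'],o['gripper_width'])
c=get_calibration('wrist');im,d=save('wrist','w8.png'); P=cloud('wrist',d,c)
for v in range(190,270,10): print(v,P[v,[215,235,255,275,295]].round(1)[:,[0,2]].tolist())
"
```

```text
[607.91725375 241.26633931 103.85783719] [-4.67331759 -2.88257307  5.46496037] 69.14958810047459
190 [[635.3, 90.6], [635.4, 91.1], [635.7, 92.4], [635.5, 91.6], [633.9, 85.6]]
200 [[629.8, 91.2], [629.9, 91.4], [629.9, 91.3], [629.9, 91.4], [629.8, 91.2]]
210 [[624.6, 92.6], [624.3, 91.8], [624.2, 91.2], [624.4, 92.0], [624.5, 92.1]]
220 [[618.8, 92.5], [618.6, 91.9], [618.3, 91.1], [618.5, 91.6], [618.3, 90.9]]
230 [[612.9, 92.3], [612.8, 91.9], [612.7, 91.6], [612.4, 91.1], [612.5, 91.2]]
240 [[606.3, 90.7], [606.5, 91.3], [606.6, 91.4], [606.7, 91.7], [606.6, 91.5]]
250 [[600.6, 91.5], [600.0, 90.5], [600.9, 92.3], [nan, nan], [600.2, 90.8]]
260 [[594.1, 91.1], [593.6, 90.1], [594.0, 90.8], [594.1, 91.0], [593.7, 90.3]]
```

View pics/w8.png

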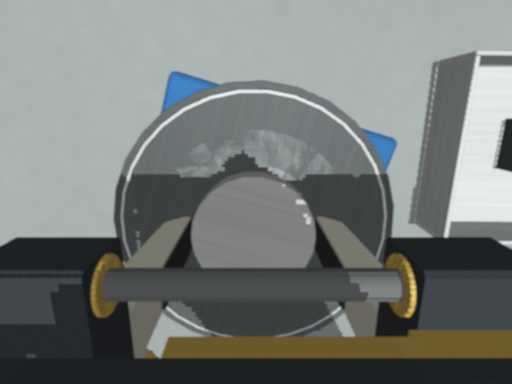

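```bash
python3 -c "
from h import *
held(35,91.4)"
```

```text
n 79 z 91.53900495619119 held [608.51465453 241.5710629 ] 0.1966856534206662 tcp [607.8850927  241.26920278 103.81481421] rel [0.62956183 0.30186012]
```

Request:
servo_tool(rot=[[0,0,0],[0,0,0],[0,0,0],[0,0,0],[0,0,0],[0,0,0],[0,0,0],[0,0,0]], xyz=[[0,0,0],[0,0,0],[0,0,0],[0,-3,0],[0,-5,0],[0,-5,0],[0,0,0],[0,0,0]], fingers=[0,0,0,0,0,0,0,0])

```text
t: 12.9
position: [609.4, 242.4, 233.5]
eef_rot: [-0.499, 0.499, -0.5, 0.502]
force: [0.3, -0.6, -0.2]
gripper_width: 93.0
```

```bash
python3 -c "
from h import *
P,im=wdisc((608,241),50,86,97,'w9.png')
print(disc(P,(608,241),100,66,100))
goto((434,117,120),0)"
```

```text
((array([608.4834671 , 241.63124225,  34.31011706]), np.float64(0.3058129563233679)), np.float64(91.54742358083757), array([609.3110114 , 241.60821012,  91.53911223]))
((array([608.07284089, 241.4621277 ,  84.00463599]), np.float64(0.41332246606386647)), np.float64(76.21196417588601), array([612.98349297, 241.46390825,  78.90043437]))
t 12.95 pos [608.3 241.8 231.5] turn [0.   0.04 0.  ] n 1.0 | shift cm after turn [ 12.48  11.15 -17.43] n 5.0
```

View pics/w9.png

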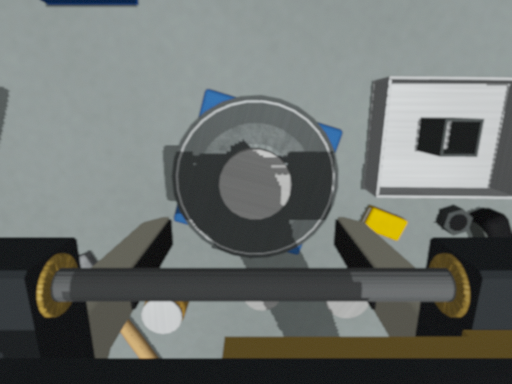

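Request:
servo_tool(rot=[[0,0,0],[0,0,0],[0,0,0],[0,0,0],[0,0,0],[0,0,0],[0,0,0],[0,0,0]], xyz=[[2.5,0,-3.5],[2.5,0,-3.5],[2.5,0,-3.5],[2.5,1,-3.5],[2.5,4,-3.4],[0,4,0],[0,2.5,0],[0,0,0]], fingers=[0,0,0,0,0,0,0,0])

```text
t: 13.75
position: [435.7, 119.0, 118.6]
eef_rot: [0.503, -0.502, 0.498, -0.497]
force: [0.9, 0.3, 0.3]
gripper_width: 93.2
```

```bash
python3 -c "
from h import *
P,im=wdisc((434.5,117),45,8,30)
goto((434.2,117,22),0)"
```

```text
((array([434.38736727, 116.63205764,  29.85667887]), np.float64(0.30282933860609534)), np.float64(16.544784518765226), array([435.47635006, 116.66534011,  16.45115723]))
t 13.8 pos [437.4 119.7 120.3] turn [0.35 0.05 0.1 ] n 1.0 | shift cm after turn [ 0.27  9.83 -0.32] n 3.0
```

Request:
servo_tool(rot=[[0,0,0],[0,0,0],[0,0,0],[0,0,0],[0,0,0]], xyz=[[0,4,0],[0,3,0],[0,0,0],[0,0,0],[0,0,0]], fingers=[0,0,0,0,0])

```text
t: 14.3
position: [440.6, 120.8, 53.9]
eef_rot: [-0.499, 0.499, -0.5, 0.501]
force: [-0.1, 0.3, 0.2]
gripper_width: 92.9
```

```bash
python3 -c "
from h import *
goto((434.4,116.7,22),0)"
```

```text
t 14.3 pos [440.6 120.8  53.9] turn [-0.19  0.04 -0.07] n 1.0 | shift cm after turn [ 0.41  3.19 -0.62] n 1.0
```

Request:
servo_tool(rot=[[0,0,0],[0,0,0],[0,0,0],[0,0,0],[0,0,0],[0,0,0],[0,0,0],[0,0,0]], xyz=[[0.4,0,-0.6],[0,2,0],[0,1.2,0],[0,0,0],[0,0,0],[0,0,0],[0,0,0],[0,0,0]], fingers=[0,0,0,0,0,1,1,1])

```text
t: 15.1
position: [433.6, 116.3, 20.8]
eef_rot: [-0.5, 0.5, -0.5, 0.501]
force: [-0.1, 0.1, 0.1]
gripper_width: 73.4
```

Request:
servo_tool(rot=[[0,0,0],[0,0,0]], xyz=[[0,0,0],[0,0,0]], fingers=[1,1])

```text
t: 15.3
position: [433.4, 116.3, 20.5]
eef_rot: [-0.5, 0.5, -0.5, 0.5]
force: [-0.1, 0.1, 2.3]
gripper_width: 60.5
```

```bash
python3 -c "
from h import *
goto((608,241.6,150),0);print(get_obs()['gripper_width'])"
```

```text
t 15.3 pos [433.4 116.3  20.5] turn [-0.02  0.04 -0.01] n 1.0 | shift cm after turn [-12.53 -12.95  17.46] n 6.0
60.485880994214966
```

Request:
servo_tool(rot=[[0,0,0],[0,0,0],[0,0,0],[0,0,0],[0,0,0],[0,0,0],[0,0,0],[0,0,0]], xyz=[[0,0,0],[0,-2,0],[0,-4,0],[0,-4,0],[-1.5,-3,2],[-2.5,0,3.5],[-2.5,0,3.5],[-2.5,0,3.5]], fingers=[1,1,1,1,1,1,1,1])

```text
t: 16.1
position: [558.4, 206.7, 149.7]
eef_rot: [0.501, -0.5, 0.5, -0.499]
force: [0.6, 0.2, -3.7]
gripper_width: 60.5
```

Request:
servo_tool(rot=[[0,0,0],[0,0,0],[0,0,0],[0,0,0],[0,0,0],[0,0,0]], xyz=[[-2.5,0,3.5],[-1,0,1.4],[0,0,0],[0,0,0],[0,0,0],[0,0,0]], fingers=[1,1,1,1,1,1])

```text
t: 16.7
position: [606.3, 240.2, 150.2]
eef_rot: [0.501, -0.5, 0.5, -0.499]
force: [-0.2, 0.3, -4.1]
gripper_width: 60.5
```

```bash
python3 -c "
from h import *
o=get_obs();print(o['gripper_width'],o['force'])
held(30.5)
goto((608.3,241.5,110),0)"
```

```text
60.49748478031035 [-0.23840288  0.30304322 -4.06728052]
n 71 z 146.0299447082657 held [607.28169035 240.52311236] 0.16700917927304074 tcp [606.31743211 240.21452113 150.16254419] rel [0.96425824 0.30859123]
t 16.75 pos [606.6 240.5 150.4] turn [ 0.04 -0.    0.04] n 1.0 | shift cm after turn [-0.1   4.04  0.17] n 1.0
```

Request:
servo_tool(rot=[[0,0,0],[0,0,0],[0,0,0],[0,0,0],[0,0,0]], xyz=[[0,2,0.05],[0,1.2,0],[0,0.3,0],[0,0,0],[0,0,0]], fingers=[1,1,1,1,1])

```text
t: 17.25
position: [608.1, 241.6, 115.9]
eef_rot: [-0.5, 0.5, -0.5, 0.501]
force: [-0.1, -0.2, -3.0]
gripper_width: 60.6
```

```bash
python3 -c "
from h import *
held(30.5,110)
goto((607.4,241.2,110),0);o=get_obs();print(o['gripper_width'],o['force'])"
```

```text
n 71 z 111.81283387068657 held [609.13703168 241.82445214] 0.1759359091022442 tcp [608.12309405 241.56340064 115.89651142] rel [1.01393763 0.26105149]
t 17.3 pos [608.3 241.6 116.1] turn [-0.08  0.03 -0.04] n 1.0 | shift cm after turn [ 0.04  0.61 -0.09] n 1.0
60.47705576905274 [-0.89246313  0.66464314 -4.34663398]
```

Needs 4.3 mm down, shift z −0.8 mm, x +0.3 mm.

Request:
servo_tool(rot=[[0,0,0],[0,0,0],[0,0,0],[0,0,0],[0,0,0]], xyz=[[0.03,0,-0.08],[0,0.3,0],[0,0.1,0],[0,0,0],[0,0,0]], fingers=[1,1,1,1,1])

```text
t: 17.8
position: [606.9, 241.1, 111.6]
eef_rot: [-0.5, 0.5, -0.5, 0.5]
force: [-0.5, -0.4, -0.4]
gripper_width: 60.6
```

```bash
python3 -c "
from h import *
held(30.5,107.5)
o=get_obs();print(o['gripper_width'],o['force'])"
```

```text
n 71 z 107.5509433809467 held [607.90196414 241.39737661] 0.17490454239157951 tcp [606.90764338 241.09160536 111.5803985 ] rel [0.99432076 0.30577126]
60.38647109549303 [-0.06345865 -0.21820527 -0.07183033]
```

Seated (force gone to ~0, height 107.5), centred. Release.

Request:
servo_tool(rot=[[0,0,0],[0,0,0],[0,0,0],[0,0,0],[0,0,0],[0,0,0],[0,0,0],[0,0,0]], xyz=[[0,0,0],[0,0,0],[0,0,0],[0,-2,0],[0,-4,0],[0,-4,0],[0,0,0],[0,0,0]], fingers=[0,0,0,0,0,0,0,0])

```text
t: 18.65
position: [607.5, 241.4, 212.7]
eef_rot: [-0.499, 0.499, -0.5, 0.501]
force: [0.2, 0.5, -0.4]
gripper_width: 93.1
```

```bash
python3 -c "
from h import *
P,im=wdisc((608,241),50,102,115,'w10.png')
goto((441.5,231.5,100),0)"
```

```text
((array([607.87479841, 241.45037837,  29.84661577]), np.float64(0.26051562752178853)), np.float64(107.5406858497029), array([608.68121932, 241.44545155, 107.51038119]))
t 18.7 pos [606.6 240.9 211. ] turn [0.03 0.04 0.01] n 1.0 | shift cm after turn [  0.94  11.1  -16.51] n 5.0
```

Request:
servo_tool(rot=[[0,0,0],[0,0,0],[0,0,0],[0,0,0],[0,0,0],[0,0,0],[0,0,0],[0,0,0]], xyz=[[0.3,0,-4.1],[0.3,0,-4.1],[0.3,0,-4.1],[0,0,-4.1],[0,3.5,0],[0,4,0],[0,3.5,0],[0,0,0]], fingers=[0,0,0,0,0,0,0,0])

```text
t: 19.5
position: [438.9, 229.6, 96.5]
eef_rot: [0.505, -0.501, 0.499, -0.496]
force: [-0.6, -0.6, -0.4]
gripper_width: 93.1
```

Request:
servo_tool(rot=[[0,0,0],[0,0,0]], xyz=[[0,0,0],[0,0,0]], fingers=[0,0])

```text
t: 19.7
position: [443.8, 232.5, 102.4]
eef_rot: [-0.499, 0.5, -0.5, 0.501]
force: [-0.3, -0.6, 0.5]
gripper_width: 93.4
```

```bash
python3 -c "
from h import *
P,im=wdisc((441.5,231.5),40,8,30,'w11.png')
goto((441.5,231.5,21.5),0)"
```

```text
((array([441.60867908, 231.77380994,  25.38607834]), np.float64(0.2813214098828672)), np.float64(16.535584708175506), array([442.63491255, 231.74361638,  16.41759023]))
t 19.75 pos [444.  232.6 102.8] turn [-0.16  0.03 -0.1 ] n 1.0 | shift cm after turn [ 0.11  8.13 -0.25] n 2.0
```

Request:
servo_tool(rot=[[0,0,0],[0,0,0],[0,0,0],[0,0,0],[0,0,0],[0,0,0],[0,0,0],[0,0,0]], xyz=[[0.1,3,-0.25],[0,3,0],[0,1.5,0],[0,0.6,0],[0,0,0],[0,0,0],[0,0,0],[0,0,0]], fingers=[0,0,0,0,0,1,1,1])

```text
t: 20.55
position: [441.0, 231.3, 21.2]
eef_rot: [-0.499, 0.5, -0.5, 0.501]
force: [-0.2, 0.2, 0.3]
gripper_width: 73.5
```

Request:
servo_tool(rot=[[0,0,0],[0,0,0],[0,0,0],[0,0,0]], xyz=[[0,0,0],[0,0,0],[0,0,0],[0,0,0]], fingers=[1,1,1,1])

```text
t: 20.95
position: [440.5, 231.1, 20.5]
eef_rot: [-0.5, 0.5, -0.5, 0.5]
force: [1.2, -0.8, 1.6]
gripper_width: 51.4
```

```bash
python3 -c "
from h import *
goto((608,241.6,165),0);print(get_obs()['gripper_width'])"
```

```text
t 20.95 pos [440.5 231.1  20.5] turn [-0.01  0.04 -0.01] n 1.0 | shift cm after turn [ -1.05 -14.45  16.75] n 5.0
51.444234077103125
```

Request:
servo_tool(rot=[[0,0,0],[0,0,0],[0,0,0],[0,0,0],[0,0,0],[0,0,0],[0,0,0],[0,0,0]], xyz=[[0,-2,0],[0,-4,0],[0,-4,0],[0,-3.5,0],[-0.2,-1,2],[-0.2,0,4],[-0.2,0,4],[-0.2,0,4]], fingers=[1,1,1,1,1,1,1,1])

```text
t: 21.75
position: [581.0, 238.5, 164.7]
eef_rot: [0.501, -0.5, 0.5, -0.5]
force: [-0.6, 0.8, -1.8]
gripper_width: 51.3
```

Request:
servo_tool(rot=[[0,0,0],[0,0,0],[0,0,0],[0,0,0],[0,0,0]], xyz=[[-0.2,0,2.7],[0,0,0],[0,0,0],[0,0,0],[0,0,0]], fingers=[1,1,1,1,1])

```text
t: 22.25
position: [606.0, 241.4, 165.2]
eef_rot: [0.501, -0.5, 0.499, -0.5]
force: [0.2, 0.6, -1.2]
gripper_width: 51.7
```

```bash
python3 -c "
from h import *
o=get_obs();print(o['gripper_width'],o['force'])
held(26)
goto((608.3,241.5,110),0)"
```

```text
51.70790790907128 [ 0.17803419  0.62707513 -1.23804183]
n 61 z 161.08018295892703 held [607.05056157 241.63068792] 0.19350643686458527 tcp [606.00420151 241.3923891  165.15755471] rel [1.04636005 0.23829883]
t 22.3 pos [606.3 241.4 165.4] turn [0.05 0.1  0.01] n 1.0 | shift cm after turn [-0.01  5.54  0.2 ] n 2.0
```

Request:
servo_tool(rot=[[0,0,0],[0,0,0],[0,0,0],[0,0,0],[0,0,0],[0,0,0]], xyz=[[0,2,0.03],[0,1.1,0],[0,0.3,0],[0,0,0],[0,0,0],[0,0,0]], fingers=[1,1,1,1,1,1])

```text
t: 22.9
position: [608.2, 241.3, 132.1]
eef_rot: [-0.5, 0.5, -0.5, 0.501]
force: [0.9, 0.4, -3.0]
gripper_width: 51.2
```

```bash
python3 -c "
from h import *
held(26,126)
o=get_obs();print(o['gripper_width'],o['force'])"
```

```text
n 61 z 128.0930564286582 held [609.31744085 241.71937553] 0.19385226666724212 tcp [608.19861689 241.34375424 132.13647224] rel [1.11882396 0.37562129]
51.09299482571533 [-0.66733896  0.34838084 -1.96210476]
```

Request:
servo_tool(rot=[[0,0,0],[0,0,0],[0,0,0],[0,0,0],[0,0,0]], xyz=[[0.02,0,-0.08],[0,0.3,0],[0,0.13,0],[0,0,0],[0,0,0]], fingers=[1,1,1,1,1])

```text
t: 23.45
position: [607.0, 240.9, 127.5]
eef_rot: [-0.5, 0.5, -0.5, 0.5]
force: [-0.9, 0.1, 2.1]
gripper_width: 51.4
```

```bash
python3 -c "
from h import *
held(26,124)
o=get_obs();print(o['gripper_width'],o['force'])"
```

```text
n 61 z 123.54486340421977 held [608.07314763 241.14248102] 0.1743378141077025 tcp [606.95407243 240.93864757 127.48833222] rel [1.1190752  0.20383345]
51.52062074310843 [-1.69877123 -0.15657489  2.65638154]
```

Request:
servo_tool(rot=[[0,0,0],[0,0,0],[0,0,0],[0,0,0],[0,0,0],[0,0,0],[0,0,0],[0,0,0]], xyz=[[0,0,0],[0,0,0],[0,0,0],[0,-2,0],[0,-4,0],[0,-4,0],[0,0,0],[0,0,0]], fingers=[0.1,0.1,0.1,0,0,0,0,0])

```text
t: 24.3
position: [607.4, 241.1, 228.1]
eef_rot: [-0.499, 0.5, -0.5, 0.501]
force: [-0.1, -0.1, -0.9]
gripper_width: 92.8
```

```bash
python3 -c "
from h import *
P,im=wdisc((608,241),50,118,130,'w12.png')
goto((447,-243.7,200),0)"
```

```text
((array([608.04519249, 241.26665762,  25.40076533]), np.float64(0.26899543271978477)), np.float64(123.51610039697398), array([608.7242472 , 241.27600464, 123.49857948]))
t 24.35 pos [606.5 240.6 226.5] turn [0.05 0.04 0.02] n 1.0 | shift cm after turn [ 48.43   2.65 -15.95] n 11.0
```

Request:
servo_tool(rot=[[0,0,0],[0,0,0],[0,0,0],[0,0,0],[0,0,0],[0,0,0],[0,0,0],[0,0,0]], xyz=[[4.4,0,-1.45],[4.4,0,-1.45],[4.4,0,-1.45],[4.4,0,-1.45],[4.4,0,-1.45],[4.4,0,-1.45],[4.4,0,-1.45],[4.4,0,-1.45]], fingers=[0,0,0,0,0,0,0,0])

```text
t: 25.15
position: [489.2, -112.8, 225.4]
eef_rot: [0.501, -0.501, 0.499, -0.5]
force: [0.3, -0.4, 0.6]
gripper_width: 92.8
```

Request:
servo_tool(rot=[[0,0,0],[0,0,0],[0,0,0],[0,0,0],[0,0,0],[0,0,0],[0,0,0],[0,0,0]], xyz=[[4.4,0,-1.45],[4.4,0,-1.45],[4.4,0,-1.4],[0,4,0],[0,4.5,0],[0,3,0],[0,0,0],[0,0,0]], fingers=[0,0,0,0,0,0,0,0])

```text
t: 25.95
position: [447.8, -242.9, 111.3]
eef_rot: [-0.5, 0.501, -0.499, 0.5]
force: [0.5, -0.3, -0.6]
gripper_width: 93.2
```

```bash
python3 -c "
from h import *
P,im=wdisc((447,-244),30,8,30,'w13.png')
goto((447,-244,20.5),0)"
```

```text
((array([ 447.67403321, -243.94521272,   16.38690249]), np.float64(0.29816914862193683)), np.float64(16.507989139941117), array([ 448.43689194, -243.90152933,   16.30322318]))
t 26.0 pos [ 448.8 -243.3  112.5] turn [-0.04  0.05  0.01] n 1.0 | shift cm after turn [ 0.07  9.2  -0.18] n 2.0
```

Request:
servo_tool(rot=[[0,0,0],[0,0,0],[0,0,0],[0,0,0],[0,0,0],[0,0,0],[0,0,0],[0,0,0]], xyz=[[0.05,3.5,-0.15],[0,3.5,0],[0,1.5,0],[0,0.6,0],[0,0,0],[0,0,0],[0,0,0],[0,0,0]], fingers=[0,0,0,0,0,1,1,1])

```text
t: 26.8
position: [447.4, -244.0, 22.0]
eef_rot: [0.5, -0.499, 0.501, -0.5]
force: [-0.6, 0.9, 0.4]
gripper_width: 73.6
```

Request:
servo_tool(rot=[[0,0,0],[0,0,0],[0,0,0],[0,0,0],[0,0,0],[0,0,0]], xyz=[[0,0,0],[0,0,0],[0,0,0],[0,0,0],[0,0,0],[0,0,0]], fingers=[1,1,1,1,1,1])

```text
t: 27.4
position: [446.7, -243.8, 20.9]
eef_rot: [0.5, -0.5, 0.5, -0.5]
force: [-0.1, 0.6, -0.7]
gripper_width: 33.5
```

```bash
python3 -c "
from h import *
goto((607,241.6,185),0);print(get_obs()['gripper_width'])"
```

```text
t 27.4 pos [ 446.7 -243.8   20.9] turn [ 0.    0.04 -0.  ] n 1.0 | shift cm after turn [-48.54 -16.41  16.03] n 11.0
33.45424052712482
```

Request:
servo_tool(rot=[[0,0,0],[0,0,0],[0,0,0],[0,0,0],[0,0,0],[0,0,0],[0,0,0],[0,0,0]], xyz=[[0,0,0],[0,-2,0],[0,-4,0],[0,-4,0],[0,-4,0],[-2,-2.4,0.5],[-4.4,0,1.45],[-4.4,0,1.45]], fingers=[1,1,1,1,1,1,1,1])

```text
t: 28.2
position: [481.0, -135.6, 186.0]
eef_rot: [0.499, -0.5, 0.501, -0.5]
force: [1.2, -0.0, -1.5]
gripper_width: 33.0
```

Request:
servo_tool(rot=[[0,0,0],[0,0,0],[0,0,0],[0,0,0],[0,0,0],[0,0,0],[0,0,0],[0,0,0]], xyz=[[-4.4,0,1.45],[-4.4,0,1.45],[-4.4,0,1.45],[-4.4,0,1.45],[-4.4,0,1.45],[-4.4,0,1.5],[-4.4,0,1.5],[-4.4,0,1.5]], fingers=[1,1,1,1,1,1,1,1])

```text
t: 29.0
position: [597.8, 218.0, 184.5]
eef_rot: [0.501, -0.5, 0.5, -0.5]
force: [0.4, -0.1, -0.4]
gripper_width: 33.1
```

Request:
servo_tool(rot=[[0,0,0],[0,0,0],[0,0,0],[0,0,0],[0,0,0]], xyz=[[-2.5,0,0.9],[0,0,0],[0,0,0],[0,0,0],[0,0,0]], fingers=[1,1,1,1,1])

```text
t: 29.5
position: [607.0, 239.1, 185.0]
eef_rot: [0.5, -0.5, 0.501, -0.499]
force: [0.2, -0.4, -1.4]
gripper_width: 33.4
```

```bash
python3 -c "
from h import *
o=get_obs();print(o['gripper_width'],o['force'])
held(17)
goto((608.3,241.5,110),0)"
```

```text
33.38491648929078 [ 0.17368718 -0.35155167 -1.37202928]
n 39 z 180.45907670254596 held [607.94153801 239.47190318] 0.20578971055165823 tcp [606.99740879 239.1196067  185.00634364] rel [0.94412922 0.35229648]
t 29.55 pos [607.  239.5 185.1] turn [ 0.   -0.1   0.05] n 1.0 | shift cm after turn [-0.2   7.51  0.13] n 2.0
```

Request:
servo_tool(rot=[[0,0,0],[0,0,0],[0,0,0],[0,0,0],[0,0,0],[0,0,0]], xyz=[[-0.1,2,-0.05],[0,1.3,0],[0,0.3,0],[0,0,0],[0,0,0],[0,0,0]], fingers=[1,1,1,1,1,1])

```text
t: 30.15
position: [606.9, 242.6, 149.8]
eef_rot: [-0.5, 0.5, -0.5, 0.501]
force: [0.7, -0.2, -1.3]
gripper_width: 33.2
```

```bash
python3 -c "
from h import *
held(17,143)
o=get_obs();print(o['gripper_width'],o['force'])"
```

```text
n 39 z 145.31113135874222 held [607.90919499 242.86099008] 0.20035440685697997 tcp [606.93871658 242.58748713 149.84976791] rel [0.97047841 0.27350295]
33.14923565084641 [-0.32688011 -0.65373248 -0.76757534]
```

Request:
servo_tool(rot=[[0,0,0],[0,0,0],[0,0,0],[0,0,0],[0,0,0]], xyz=[[0.12,0.2,0.05],[0,0.2,0],[0,0.15,0],[0,0,0],[0,0,0]], fingers=[1,1,1,1,1])

```text
t: 30.7
position: [607.0, 241.0, 144.0]
eef_rot: [-0.5, 0.5, -0.5, 0.5]
force: [-1.0, -1.1, 2.1]
gripper_width: 33.0
```

```bash
python3 -c "
from h import *
held(17,140)
o=get_obs();print(o['gripper_width'],o['force'])"
```

```text
n 39 z 139.515444061577 held [607.91333619 241.41297088] 0.18663230691143026 tcp [606.99453629 240.97921407 143.96440795] rel [0.9187999  0.43375681]
33.249419898607805 [-1.20081101 -1.98085769  3.57807627]
```

Seated and centred. Release and back off.

Request:
servo_tool(rot=[[0,0,0],[0,0,0],[0,0,0],[0,0,0],[0,0,0],[0,0,0],[0,0,0],[0,0,0]], xyz=[[0,0,0],[0,0,0],[0,0,0],[0,-2,0],[0,-4,0],[0,-4,0],[0,0,0],[0,0,0]], fingers=[0.3,0.3,0.3,0.3,0.3,0,0,0])

```text
t: 31.55
position: [607.3, 241.5, 244.4]
eef_rot: [-0.499, 0.5, -0.5, 0.501]
force: [-0.6, 0.2, -0.8]
gripper_width: 84.3
```

```bash
python3 -c "
from h import *
P,im=wdisc((608,241),40,134,146,'w14.png')
for a in ((102,112),(118,128),(86,96),(66,100)): print(disc(P,(608,241),100 if a[0]==66 else 40,*a)[0])
save('scene','s2.png',(130,80,400,320),2.7)
save('top','t2.png')
"
```

```text
((array([607.80761692, 241.30616921,  16.40130619]), np.float64(0.295126005966616)), np.float64(139.51486171000394), array([608.30857348, 241.34738488, 139.45250915]))
(array([606.8800221 , 241.46443836,  29.02903602]), np.float64(1.7030815627456222))
(array([608.02907889, 241.37276268,  25.33059035]), np.float64(0.30631881822157314))
(array([607.5079788 , 241.56295676,  33.46837942]), np.float64(1.9700568437145434))
(array([608.08192382, 241.52645971,  83.96020186]), np.float64(0.434440032958658))
```

View pics/w14.png

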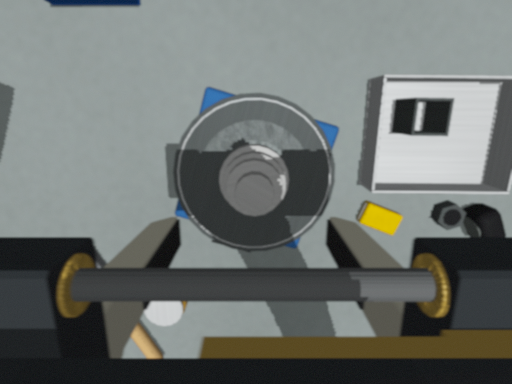

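View pics/s2.png

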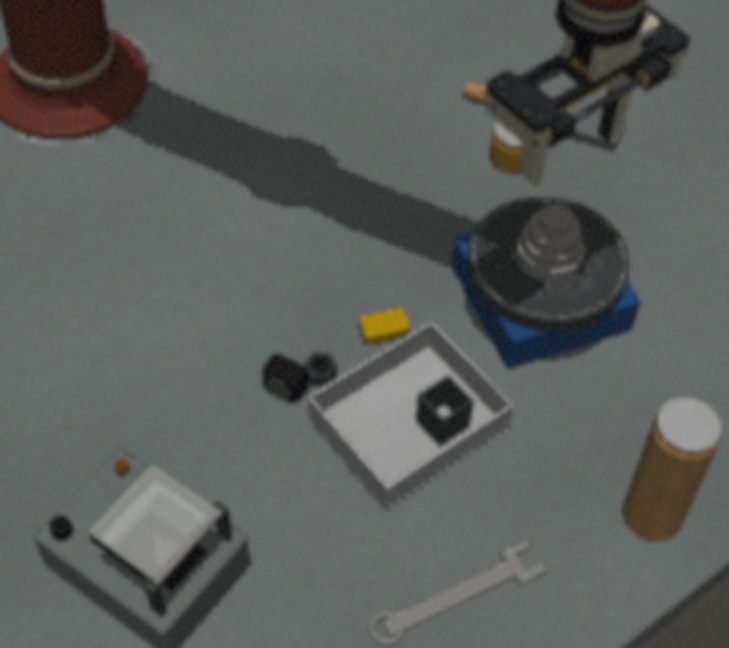

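```bash
python3 -c "
from h import *
for n in ('scene','top'):
  P=cloud(n,np.load('/tmp/%s.npz'%n)['d'])
  m=(abs(P[...,0]-647)<60)&(abs(P[...,1]-24)<75)&(P[...,2]>48)&(P[...,2]<62)
  q=P[m];print(n,m.sum(),np.median(q,0),cv2.minAreaRect(q[:,:2].astype(np.float32)))
P=np.load('/tmp/wP.npy')
m=(abs(P[...,0]-647)<60)&(abs(P[...,1]-24)<75)&(P[...,2]>48)&(P[...,2]<62)
q=P[m];print(m.sum(),np.median(q,0),cv2.minAreaRect(q[:,:2].astype(np.float32)))
"
```

```text
scene 99 [669.02504777  53.93005024  52.22700471] ((667.9719848632812, 50.7068977355957), (42.0532112121582, 42.496429443359375), 85.16710662841797)
top 42 [672.67536574  51.4312301   51.55202907] ((678.3240966796875, 55.62605667114258), (73.71638488769531, 47.84099578857422), 18.1076602935791)
631 [669.33742988  50.46168712  53.25272652] ((669.0794067382812, 50.74043273925781), (42.76841735839844, 39.73025131225586), 89.89373779296875)
```

View pics/t2.png

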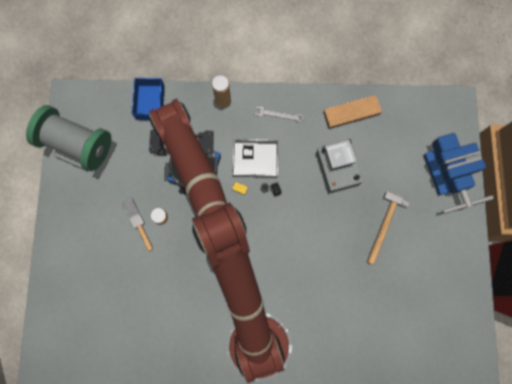

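```bash
python3 -c "
from h import *
goto((600,-275,300),16.4)"
```

```text
t 31.7 pos [606.  240.8 241.6] turn [  0.2  -16.36   0.05] n 2.0 | shift cm after turn [ 49.31  -5.84 -15.14] n 11.0
```

Request:
servo_tool(rot=[[0,-8.2,0],[0,-8.2,0],[0,0,0],[0,0,0],[0,0,0],[0,0,0],[0,0,0],[0,0,0]], xyz=[[0,-3,0],[0,-2.8,0],[4.5,0,-1.4],[4.5,0,-1.4],[4.5,0,-1.4],[4.5,0,-1.4],[4.5,0,-1.4],[4.5,0,-1.4]], fingers=[1,1,1,1,1,1,1,1])

```text
t: 32.5
position: [601.9, -43.5, 299.9]
eef_rot: [0.567, -0.424, 0.423, -0.566]
force: [0.2, 0.1, -0.1]
gripper_width: 33.3
```

Request:
servo_tool(rot=[[0,0,0],[0,0,0],[0,0,0],[0,0,0],[0,0,0],[0,0,0],[0,0,0],[0,0,0]], xyz=[[4.5,0,-1.4],[4.5,0,-1.4],[4.5,0,-1.4],[4.5,0,-1.4],[4.3,0,-1.1],[0,0,0],[0,0,0],[0,0,0]], fingers=[1,1,1,1,1,1,1,1])

```text
t: 33.3
position: [601.8, -272.4, 300.4]
eef_rot: [-0.566, 0.424, -0.422, 0.567]
force: [-0.9, -0.3, -1.1]
gripper_width: 0.6
```

```bash
python3 -c "
from h import *
goto((600,-275,300),16.4)
print(get_obs()['q'].round(3))
c=get_calibration('wrist'); im,d=save('wrist','w15.png'); P=cloud('wrist',d,c); np.save('/tmp/wP.npy',P)
D=np.hypot(P[...,0]-618,P[...,1]+270)
for a in ((52,66),(50,72),(105,125)):
  m=(P[...,2]>a[0])&(P[...,2]<a[1])&(D<125); m[225:]=0; print(a,m.sum(),np.nanmedian(P[m][:,2]),cv2.minAreaRect(P[m][:,:2].astype(np.float32)))
"
```

```text
t 33.3 pos [ 601.8 -272.4  300.4] turn [ 0.04  0.18 -0.16] n 1.0 | shift cm after turn [ 0.2   0.04 -0.25] n 1.0
[ 0.481  0.595 -0.164  1.285  0.094  1.272 -0.964]
(52, 66) 5340 60.45196659352541 ((620.6788940429688, -273.28271484375), (159.14358520507812, 120.29586029052734), 16.39907455444336)
(50, 72) 5461 60.47369341924218 ((620.6788940429688, -273.28271484375), (159.14358520507812, 120.29586029052734), 16.39907455444336)
(105, 125) 6275 115.54036596355041 ((646.0689086914062, -265.7010498046875), (83.78782653808594, 99.947021484375), 16.26925277709961)
```

View pics/w15.png

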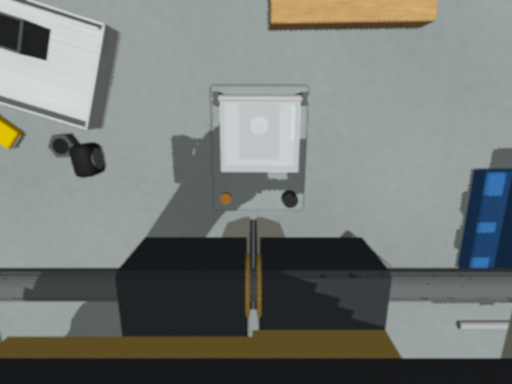

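Request:
servo_tool(rot=[[0,0,0],[8,0,0],[8,0,0],[8,0,0],[8,0,0],[8,0,0],[8,0,0],[7,0,0]], xyz=[[0,0,-4],[0,0,0],[0,0,0],[0,0,0],[0,0,0],[0,0,0],[0,0,0],[0,0,0]], fingers=[1,1,1,1,1,1,1,1])

```text
t: 34.15
position: [562.9, -284.1, 302.7]
eef_rot: [-0.242, 0.178, -0.571, 0.764]
force: [1.6, 0.5, -3.4]
gripper_width: 0.5
```

```bash
cat >> h.py <<'E'
BX=np.array([620,-273.5,0]); YAW=np.radians(16.4)
def box(tip=None,th=55,turn=True):
    """state of fingertip in box frame (x,y,z); wanted tip -> shift in tool axes"""
    o=get_obs(); r=R.from_quat(o['eef_rot']); B=R.from_euler('z',YAW)
    f=lambda p:B.inv().apply(p-BX)
    y=r.apply([0,1,0]); T=f(o['position']+19*y)
    t=np.radians(th); M=np.array([[0,-1,0],[np.sin(t),0,-np.cos(t)],[np.cos(t),0,np.sin(t)]]).T
    W=B*R.from_matrix(M)
    print('t',round(o['t'],2),'tip',T.round(1),'lean',np.degrees(np.arccos(-y[2])).round(1),'turn',(r.inv()*W).as_rotvec(degrees=True).round(1),'F',B.inv().apply(o['force']).round(1),'q',o['q'].round(2))
    if tip is not None:
        d=B.apply(np.array(tip)-T); print('  shift cm',(r.inv().apply(d)/10).round(2))
E
python3 -c "
from h import *
box((-40,0,150))"
```

```text
t 34.15 tip [-42.2   5.9 291.8] lean 55.0 turn [-0.   0.3  0. ] F [ 1.7  0.1 -3.4] q [ 1.44  0.64 -1.03  1.96 -0.83  0.28  0.16]
  shift cm [  0.54   8.3  -11.5 ]
```

Request:
servo_tool(rot=[[0,0,0],[0,0,0],[0,0,0],[0,0,0],[0,0,0],[0,0,0]], xyz=[[0.14,2.1,-2.9],[0.14,2.1,-2.9],[0.14,2.1,-2.9],[0.14,2,-2.8],[0,0,0],[0,0,0]], fingers=[1,1,1,1,1,1])

```text
t: 34.75
position: [567.5, -292.6, 182.0]
eef_rot: [-0.242, 0.182, -0.567, 0.766]
force: [-0.6, 0.6, -0.2]
gripper_width: 0.7
```

```bash
python3 -c "
from h import *
box((-40,0,75)); save('wrist','w16.png')"
```

```text
t 34.75 tip [-40.2  -3.3 171.1] lean 54.8 turn [ 0.2  0.1 -0.5] F [-0.4  0.7 -0.2] q [ 1.44  0.94 -1.11  2.03 -1.02  0.01  0.56]
  shift cm [-0.29  5.56 -7.84]
```

View pics/w16.png

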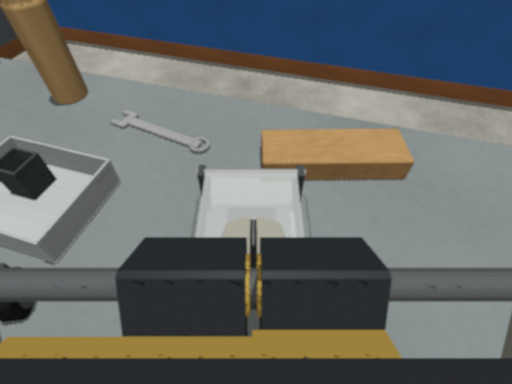

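```bash
sed -i 's/def box(tip=None,th=55,turn=True):/def box(tip=None,th=45,yaw=16.4):/; s/W=B\*R.from_matrix(M)/W=R.from_euler("z",np.radians(yaw))*R.from_matrix(M)/' h.py
python3 -c "
from h import *
box((-40,0,75),42,8);box((-40,0,75),42,0)"
```

```text
t 34.8 tip [-40.1  -3.4 171.8] lean 54.8 turn [-12.8   5.8  -6.7] F [-0.3  1.6 -0.2] q [ 1.44  0.94 -1.11  2.03 -1.02  0.01  0.56]
  shift cm [-0.32  5.59 -7.9 ]
t 34.8 tip [-40.1  -3.4 171.8] lean 54.8 turn [-12.7  11.1 -12.7] F [-0.3  1.6 -0.2] q [ 1.44  0.94 -1.11  2.03 -1.02  0.01  0.56]
  shift cm [-0.32  5.59 -7.9 ]
```

Request:
servo_tool(rot=[[-6.4,2.9,-3.3],[-6.4,2.9,-3.3],[0,0,0],[0,0,0]], xyz=[[0,0,0],[0,0,0],[0,0,0],[0,0,0]], fingers=[1,1,1,1])

```text
t: 35.2
position: [568.0, -290.0, 178.6]
eef_rot: [-0.302, 0.257, -0.591, 0.703]
force: [0.7, -1.1, 0.4]
gripper_width: 0.4
```

```bash
python3 -c "
from h import *
box((-40,0,75),42,8)"
```

```text
t 35.2 tip [-41.6  -2.6 164.7] lean 43.3 turn [-1.3  1.1 -1.4] F [ 0.4 -1.2  0.4] q [ 1.16  0.68 -0.74  2.02 -1.18  0.11  0.42]
  shift cm [-0.24  6.62 -6.06]
```

Request:
servo_tool(rot=[[-0.6,0.5,-0.7],[-0.6,0.5,-0.7],[0,0,0],[0,0,0],[0,0,0],[0,0,0]], xyz=[[-0.1,1.7,-1.5],[0,1.7,-1.5],[0,1.7,-1.5],[0,0,0],[0,0,0],[0,0,0]], fingers=[1,1,1,1,1,1])

```text
t: 35.8
position: [571.6, -303.4, 122.3]
eef_rot: [-0.309, 0.278, -0.59, 0.693]
force: [1.1, -0.1, 0.2]
gripper_width: 0.4
```

```bash
python3 -c "
from h import *
box((-40,0,75),42,8)"
```

```text
t 35.8 tip [-42.5 -16.4 107.9] lean 40.9 turn [ 1.1 -0.4 -1.3] F [ 1.  -0.4  0.2] q [ 1.17  0.81 -0.76  2.   -1.36  0.01  0.64]
  shift cm [-1.59  2.53 -2.16]
```

```bash
cat > kin.py <<'E'
import numpy as np, itertools
from scipy.spatial.transform import Rotation as R
from scipy.optimize import least_squares
D=[([1.14053,0.615904,-.01263,1.424849,.008117,1.103415,-.040428],[255.1,-597.06,236.5],[-.589634,.390324,-.388818,.590592]),
([0.481,0.595,-0.164,1.285,0.094,1.272,-0.964],[601.8,-272.4,300.4],[-.566,.424,-.422,.567]),
([1.44,.64,-1.03,1.96,-.83,.28,.16],[562.9,-284.1,302.7],[-.242,.178,-.571,.764]),
([1.44,.94,-1.11,2.03,-1.02,.01,.56],[567.5,-292.6,182],[-.242,.182,-.567,.766]),
([1.16,.68,-.74,2.02,-1.18,.11,.42],[568,-290,178.6],[-.302,.257,-.591,.703]),
([1.17,.81,-.76,2.0,-1.36,.01,.64],[571.6,-303.4,122.3],[-.309,.278,-.59,.693])]
def fk(q,p,s):
    # p: d0,L1,L2,L3, o1, o7, a (offsets)
    q=np.array(q)*s; z=lambda a:R.from_euler('z',a); y=lambda a:R.from_euler('y',a)
    r=z(q[0]+p[4])*y(q[1]); P=np.array([0,0,p[0]])
    P=P+r.apply([0,0,p[1]]); r=r*z(q[2])*y(q[3])
    P=P+r.apply([0,0,p[2]]); r=r*z(q[4])*y(q[5])
    P=P+r.apply([0,0,p[3]]); r=r*z(q[6]+p[5])
    # tool y along r z
    T=r*R.from_matrix(np.array([[1,0,0],[0,0,1],[0,-1,0]]).T)  # tool x->x, y->z, z->-y
    return P,T
if __name__=='__main__':
    res=[]
    for s in itertools.product([1,-1],repeat=4):
        S=np.array([s[0],1,s[1],1,s[2],1,s[3]])
        def f(p):
            e=[]
            for q,x,o in D:
                P,T=fk(q,p,S); e+=list((P-x)/10); e+=list((T.inv()*R.from_quat(o)).as_rotvec()*10)
            return e
        for o1 in (0,-2.3,2.3):
          for o7 in (0,1.57,3.1,-1.57):
            r=least_squares(f,[300,400,400,250,o1,o7]); res.append((r.cost,s,r.x))
    res.sort(key=lambda a:a[0])
    for a in res[:2]: print(a[0],a[1],a[2].round(3))
    print([ [round(v,2) for v in (fk(q,res[0][2],np.array([res[0][1][0],1,res[0][1][1],1,res[0][1][2],1,res[0][1][3]]))[0]-x)] for q,x,o in D])
E
python3 kin.py
```

```text
Still running in the background as job /tmp/bash_jobs.1000/787a224db889 (pid 2354). You'll get a notice when it ends.
```

```bash
cat /tmp/bash_jobs.1000/787a224db889/stdout; nproc; uptime
```

```text
4
 14:03:39 up 43 min,  0 users,  load average: 1.00, 0.90, 0.56
```

Edit , replacing
```

```
with
```

```

```bash
kill -- -$(cat /tmp/bash_jobs.1000/787a224db889/pid)
cat > p.py <<'E'
import re
s=open('kin.py').read()
i=s.index('def fk'); j=s.index("if __name__")
new='''def Z(a):
    c,s=np.cos(a),np.sin(a); return np.array([[c,-s,0],[s,c,0],[0,0,1]])
def Y(a):
    c,s=np.cos(a),np.sin(a); return np.array([[c,0,s],[0,1,0],[-s,0,c]])
MT=np.array([[1,0,0],[0,0,1],[0,-1,0]]).T
def fk(q,p,s):
    q=np.array(q)*s
    r=Z(q[0]+p[4])@Y(q[1]); P=np.array([0,0,p[0]])+p[1]*r[:,2]
    r=r@Z(q[2])@Y(q[3]); P=P+p[2]*r[:,2]
    r=r@Z(q[4])@Y(q[5]); P=P+p[3]*r[:,2]
    return P,r@Z(q[6]+p[5])@MT
'''
s=s[:i]+new+s[j:]
s=s.replace("e+=list((T.inv()*R.from_quat(o)).as_rotvec()*10)","e+=list((T-R.from_quat(o).as_matrix()).ravel()*7)").replace("o1,o7])","o1,o7],max_nfev=60)")
open('kin.py','w').write(s)
E
python3 p.py; timeout 200 python3 kin.py
```

```text
0.8193645158755767 (-1, -1, -1, -1) [ 2.58218e+02  5.37309e+02  3.78971e+02  2.88812e+02 -3.10000e-02
  3.11800e+00]
0.8193645158755787 (-1, -1, -1, -1) [ 2.58218e+02  5.37309e+02  3.78971e+02  2.88812e+02 -3.10000e-02
 -3.16500e+00]
[[np.float64(0.77), np.float64(2.21), np.float64(-0.11)], [np.float64(0.33), np.float64(2.29), np.float64(1.39)], [np.float64(2.19), np.float64(-5.47), np.float64(-3.62)], [np.float64(1.17), np.float64(-1.71), np.float64(4.83)], [np.float64(0.63), np.float64(5.07), np.float64(0.34)], [np.float64(-3.02), np.float64(-1.35), np.float64(-2.82)]]
```

```bash
cat > ik.py <<'E'
from kin import *
p=np.array([258.218,537.309,378.971,288.812,-0.031,3.118]); S=np.array([-1,1,-1,1,-1,1,-1])
LO=np.array([-3.12,-.3,-1.34,.26,-1.36,.01,-2.84]);HI=np.array([3.12,2.06,1.32,2.42,4.5,1.98,2.84])
BX=np.array([620,-273.5,0]);YAW=np.radians(16.4)
def target(tip,th,yaw,flip):
    t=np.radians(th);y=np.array([np.sin(t),0,-np.cos(t)]);z=np.array([np.cos(t),0,np.sin(t)])*(-1 if flip else 1)
    x=np.cross(y,z); M=Z(np.radians(yaw))@np.stack([x,y,z],1)
    return BX+Z(YAW)@np.array(tip)-19*M[:,1],M
def solve(P,M,q0,m=0.05,reg=0):
    def f(q):
        a,T=fk(q,p,S); return np.r_[(a-P)/10,(T-M).ravel()*5,reg*(q-q0)]
    r=least_squares(f,np.clip(q0,LO+m+1e-3,HI-m-1e-3),bounds=(LO+m,HI-m),max_nfev=80); return r.x,r.cost
if __name__=='__main__':
    rng=np.random.default_rng(0)
    for flip in (0,1):
      for th in (40,50,60):
        for yaw in (16,8,0,-10):
          best=[]
          for k in range(8):
            q0=np.array([.6,.6,-.3,1.9,3 if k%2 else 0.5,.4,0])+rng.normal(size=7)*[.5,.3,.5,.2,.8,.3,1.2]
            ok=0;q=q0;c=[]
            for tip in ((-40,0,75),(0,0,120),(35,0,88)):
                q,cc=solve(*target(tip,th,yaw,flip),q); c.append(cc)
            best.append((max(c),q.round(2)))
          best.sort(key=lambda a:a[0]); print(flip,th,yaw,best[0][0].round(4),best[0][1],flush=True)
E
time timeout 500 python3 ik.py
```

```text
0 40 16 0.0 [ 0.93  0.83 -0.57  1.85 -0.95  0.16  0.25]
0 40 8 0.0 [ 1.08  0.94 -0.9   1.91  1.73  0.2  -2.47]
0 40 0 0.0 [ 0.62  0.73 -0.18  1.95  4.15  0.26  1.04]
0 40 -10 0.0 [ 0.75  0.76 -0.48  1.99  2.74  0.24  2.33]
0 50 16 0.0 [ 1.12  0.97 -0.81  1.93  4.09  0.12  1.64]
0 50 8 0.0 [ 0.92  0.85 -0.51  1.99  3.92  0.35  1.58]
0 50 0 0.0 [0.33 0.79 0.29 2.05 4.03 0.77 1.04]
0 50 -10 0.0 [ 0.72  0.79 -0.39  2.1   3.23  0.53  1.87]
0 60 16 0.0 [ 1.36  1.33 -1.24  1.98  2.45  0.26 -2.69]
0 60 8 0.0 [0.31 0.92 0.48 2.06 4.09 1.19 1.09]
0 60 0 0.0 [ 0.72  0.86 -0.22  2.12  3.73  0.81  1.59]
0 60 -10 0.0 [ 0.84  0.91 -0.53  2.18  3.24  0.83  2.01]
1 40 16 0.0 [ 0.88  0.81 -0.5   1.85 -1.11  0.21 -2.75]
1 40 8 0.0 [ 1.06  0.92 -0.86  1.91  1.75  0.17  0.64]
1 40 0 0.0 [ 0.76  0.76 -0.41  1.95  3.7   0.15 -1.6 ]
1 40 -10 0.0 [ 0.89  0.83 -0.72  1.99  2.32  0.35 -0.31]
1 50 16 0.0 [ 1.22  1.08 -1.01  1.93  2.25  0.11  0.43]
1 50 8 0.0 [ 1.11  0.96 -0.84  1.99  3.15  0.24 -0.68]
1 50 0 0.0 [ 1.09  0.97 -0.89  2.05  2.83  0.41 -0.48]
1 50 -10 0.0 [ 0.81  0.83 -0.54  2.1   3.06  0.53 -1.05]
1 60 16 0.0 [ 1.22  1.1  -0.9   1.98  3.87  0.27 -1.13]
1 60 8 0.0 [ 1.3   1.26 -1.17  2.06  2.84  0.43 -0.07]
1 60 0 0.0 [ 1.04  0.99 -0.73  2.12  3.38  0.64 -0.97]
1 60 -10 0.0 [ 1.01  1.03 -0.82  2.18  3.04  0.83 -0.78]
real	0m20.961s
user	0m18.666s
sys	0m0.223s
```

```bash
cat > sim.py <<'E'
from ik import *
def jac(q):
    P0,T0=fk(q,p,S); J=np.zeros((6,7))
    for i in range(7):
        e=np.zeros(7);e[i]=1e-5
        P,T=fk(q+e,p,S); W=(T-T0)@T0.T/1e-5
        J[:3,i]=(P-P0)/1e-5/300; J[3:,i]=[W[2,1],W[0,2],W[1,0]]
    return J,P0,T0
def track(q,way,n=12):
    """way: list of (tip,th,yaw,flip); slerp-like param interpolation; min norm steps"""
    qs=[q]; out=[]
    for a,b in zip(way[:-1],way[1:]):
        for t in np.linspace(0,1,n+1)[1:]:
            tip=(1-t)*np.array(a[0])+t*np.array(b[0]);th=(1-t)*a[1]+t*b[1];yaw=(1-t)*a[2]+t*b[2]
            P,M=target(tip,th,yaw,b[3])
            for k in range(3):
                J,P0,T0=jac(q); e=np.r_[(P-P0)/300,R.from_matrix(M@T0.T).as_rotvec()]
                dq=J.T@np.linalg.solve(J@J.T+1e-4*np.eye(6),e); q=np.clip(q+dq,LO,HI)
            qs.append(q)
        P0,T0=fk(q,p,S); out.append((np.linalg.norm(P-P0),np.degrees(np.linalg.norm(R.from_matrix(M@T0.T).as_rotvec()))))
    return np.array(qs),out
if __name__=='__main__':
    res=[]
    for flip in (0,1):
      for a1 in (-150,-120,-90,-60,-40):
        for l1 in (35,50,60):
          for h1 in (200,260):
           for (yf,lf) in ((8,50),(0,50),(14,50)):
            P,M=target((-40,0,300),0.5,a1,flip)
            q7=(-.964+ (np.pi if flip else 0)) ; q=np.array([.481,.595,-.164,1.285,.094,1.272,q7])
            # q7 change with a1: yaw relative 16.4
            q[6]+= -np.radians(a1-16.4)*S[6]*-1*0
            best=None
            for k in np.linspace(-2.7,2.7,10):
                x,c=solve(P,M,np.r_[q[:6],k],reg=.02)
                if best is None or c<best[1]: best=(x,c)
            q=best[0]
            if best[1]>.05: continue
            way=[((-40,0,300),.5,a1,flip),((-40,0,h1),l1,a1,flip),((-60,0,170),55,yf,flip),((-40,0,150),lf,yf,flip),((-40,0,75),lf,yf,flip),((0,0,75),lf,yf,flip),((0,0,124),lf,yf,flip),((35,0,88),lf,yf,flip)]
            qs,out=track(q,way)
            mar=np.minimum(qs-LO,HI-qs).min()
            res.append((max(o[0] for o in out[1:]),mar,flip,a1,l1,h1,yf,lf,qs[0].round(2),qs[-1].round(2)))
    res.sort(key=lambda r:(r[0]>3,-r[1]))
    for r in res[:6]: print(r)
E
time timeout 560 python3 sim.py
```

```text
(np.float64(5.928206167154843e-06), np.float64(0.16806346545119188), 1, -90, 35, 260, 0, 50, array([ 0.51,  0.56, -0.17,  1.3 ,  0.1 ,  1.28,  0.35]), array([ 0.88,  0.83, -0.52,  2.05,  3.47,  0.42, -1.27]))
(np.float64(8.71445549227283e-05), np.float64(0.16781244000600648), 1, -120, 35, 260, 8, 50, array([ 0.52,  0.56, -0.18,  1.3 ,  0.11,  1.29, -0.18]), array([ 0.99,  0.88, -0.63,  1.99,  3.74,  0.3 , -1.35]))
(np.float64(0.0002471312997231233), np.float64(0.16462985746177417), 1, -120, 35, 200, 8, 50, array([ 0.52,  0.56, -0.18,  1.3 ,  0.11,  1.29, -0.18]), array([ 0.96,  0.86, -0.57,  1.99,  3.83,  0.32, -1.45]))
(np.float64(4.5571869630062834e-05), np.float64(0.16462767623435942), 1, -90, 35, 200, 8, 50, array([ 0.51,  0.56, -0.17,  1.3 ,  0.1 ,  1.28,  0.35]), array([ 0.99,  0.88, -0.63,  1.99,  3.73,  0.29, -1.33]))
(np.float64(7.040355025648574e-06), np.float64(0.16091835678052657), 1, -90, 35, 200, 0, 50, array([ 0.51,  0.56, -0.17,  1.3 ,  0.1 ,  1.28,  0.35]), array([ 0.83,  0.82, -0.45,  2.05,  3.56,  0.43, -1.38]))
(np.float64(0.00023650608424479768), np.float64(0.1578000337818728), 1, -150, 35, 260, 8, 50, array([ 0.53,  0.57, -0.2 ,  1.29,  0.12,  1.3 , -0.71]), array([ 0.99,  0.88, -0.63,  1.99,  3.73,  0.29, -1.34]))
real	4m56.759s
user	4m5.286s
sys	0m0.678s
```

```bash
cat >> h.py <<'E'
def rows(way,flip=1):
    """rows (turn deg, shift cm in tool axes before the turn) from here through way=[(tip,th,yaw),...] in box frame"""
    import ik
    o=get_obs(); P=o['position']; M=R.from_quat(o['eef_rot'])
    for w in way:
        P2,M2=ik.target(*w,flip); M2=R.from_matrix(M2)
        rv=(M.inv()*M2).as_rotvec(degrees=True); sh=M.inv().apply(P2-P)/10; sh2=M2.inv().apply(P2-P)/10
        print('rot',rv.round(1).tolist(),'xyz',sh.round(2).tolist(),'(after turn',sh2.round(2).tolist(),')')
        P,M=P2,M2
E
python3 -c "
from h import *
goto((565,-285,300),90)
o=get_obs(); r=R.from_quat(o['eef_rot']); print(r.inv().apply([0,0,19]).round(2))"
```

```text
t 35.8 pos [ 571.6 -303.4  122.3] turn [-34.55 -78.09  27.99] n 10.0 | shift cm after turn [ -0.66 -17.77   1.84] n 4.0
[ -0.41 -14.36  12.44]
```

Request:
servo_tool(rot=[[0,0,0],[0,0,0],[0,0,0],[0,0,0],[-8.2,0,0],[-8.2,0,0],[-8.2,0,0],[-8.2,0,0]], xyz=[[0,-3.6,3.1],[0,-3.6,3.1],[0,-3.6,3.1],[0,-3.6,3.1],[0,0,0],[0,0,0],[0,0,0],[0,0,0]], fingers=[1,1,1,1,1,1,1,1])

```text
t: 36.6
position: [575.4, -303.9, 278.7]
eef_rot: [-0.488, 0.427, -0.488, 0.584]
force: [0.5, -0.5, -0.5]
gripper_width: 0.5
```

Request:
servo_tool(rot=[[-8.2,0,0],[0,-8.2,0],[0,-8.2,0],[0,-8.2,0],[0,-8.2,0],[0,-8.2,0],[0,-8.2,0],[0,-8.2,0]], xyz=[[0,0,0],[0,0,0],[0,0,0],[0,0,0],[0,0,0],[0,0,0],[0,0,0],[0,0,0]], fingers=[1,1,1,1,1,1,1,1])

```text
t: 37.4
position: [575.5, -303.5, 276.8]
eef_rot: [-0.681, 0.138, -0.145, 0.704]
force: [0.1, -0.5, 0.1]
gripper_width: 0.3
```

```bash
python3 -c "
from h import *
goto((565,-285,300),90); print(get_obs()['q'].round(2))"
```

```text
t 37.4 pos [ 575.5 -303.5  276.8] turn [ -1.84 -23.08   0.6 ] n 3.0 | shift cm after turn [-1.05 -2.32  1.85] n 1.0
[ 0.44  0.59  0.04  1.37 -0.06  1.19  0.1 ]
```

Request:
servo_tool(rot=[[-1,-7.7,0.3],[-0.8,-7.7,0.3],[0,-7.7,0],[0,0,0],[0,0,0],[0,0,0]], xyz=[[0,-2.3,0],[0,0,0],[0,0,0],[-1,0,1.8],[0,0,0],[0,0,0]], fingers=[1,1,1,1,1,1])

```text
t: 38.0
position: [565.5, -286.6, 300.1]
eef_rot: [-0.707, 0.003, -0.001, 0.707]
force: [-0.4, -0.7, -0.7]
gripper_width: 0.5
```

```bash
python3 -c "
from h import *
goto((565,-285,300),90); print(get_obs()['q'].round(2))
w=[((-40,0,z),l,-90) for l,z in ((8,292),(16,284),(24,274),(32,266),(35,260))]
t=np.linspace(0,1,13)[1:]
w+=[((-40-20*s,0,260-90*s),35+20*s,-90+95*s) for s in t]
rows(w)"
```

```text
t 38.0 pos [ 565.5 -286.6  300.1] turn [-0.04 -0.34 -0.11] n 1.0 | shift cm after turn [-0.05  0.01  0.16] n 1.0
[ 0.46  0.54 -0.05  1.37  0.03  1.23  0.41]
rot [-8.0, -0.3, -0.1] xyz [1.61, -1.08, 0.46] (after turn [1.62, -1.13, 0.29] )
rot [-8.0, -0.0, 0.0] xyz [0.0, 0.81, 0.38] (after turn [0.0, 0.75, 0.48] )
rot [-8.0, 0.0, 0.0] xyz [0.0, 0.98, 0.54] (after turn [0.0, 0.9, 0.67] )
rot [-8.0, -0.0, -0.0] xyz [0.0, 0.75, 0.59] (after turn [0.0, 0.66, 0.69] )
rot [-3.0, 0.0, 0.0] xyz [0.0, 0.51, 0.42] (after turn [0.0, 0.49, 0.44] )
rot [-1.7, -6.4, -4.6] xyz [-0.32, 0.65, 0.44] (after turn [-0.31, 0.61, 0.49] )
rot [-1.7, -6.3, -4.8] xyz [-0.33, 0.62, 0.47] (after turn [-0.32, 0.58, 0.53] )
rot [-1.7, -6.1, -5.0] xyz [-0.33, 0.6, 0.51] (after turn [-0.33, 0.55, 0.56] )
rot [-1.7, -6.0, -5.2] xyz [-0.34, 0.57, 0.54] (after turn [-0.33, 0.52, 0.6] )
rot [-1.7, -5.8, -5.3] xyz [-0.34, 0.54, 0.58] (after turn [-0.33, 0.49, 0.63] )
rot [-1.7, -5.7, -5.5] xyz [-0.34, 0.51, 0.61] (after turn [-0.32, 0.46, 0.66] )
rot [-1.7, -5.5, -5.7] xyz [-0.33, 0.48, 0.64] (after turn [-0.31, 0.43, 0.68] )
rot [-1.7, -5.3, -5.8] xyz [-0.32, 0.45, 0.66] (after turn [-0.3, 0.4, 0.71] )
rot [-1.7, -5.2, -6.0] xyz [-0.31, 0.42, 0.69] (after turn [-0.29, 0.37, 0.73] )
rot [-1.7, -5.0, -6.1] xyz [-0.3, 0.39, 0.71] (after turn [-0.28, 0.34, 0.74] )
rot [-1.7, -4.8, -6.3] xyz [-0.29, 0.36, 0.73] (after turn [-0.26, 0.31, 0.76] )
rot [-1.7, -4.6, -6.4] xyz [-0.27, 0.33, 0.74] (after turn [-0.24, 0.28, 0.77] )
```

Request:
servo_tool(rot=[[-8,-0.3,0],[-8,0,0],[-8,0,0],[-8,0,0],[-3,0,0],[0,0,0]], xyz=[[1.6,-1.1,0.45],[0,0.8,0.4],[0,1,0.55],[0,0.75,0.6],[0,0.5,0.4],[0,0,0]], fingers=[1,1,1,1,1,1])

```text
t: 38.6
position: [582.0, -270.3, 272.5]
eef_rot: [0.886, 0.0, -0.005, -0.463]
force: [1.1, 0.4, 0.1]
gripper_width: 0.5
```

Request:
servo_tool(rot=[[-0.8,-3.2,-2.3],[-0.8,-3.2,-2.3],[-0.8,-3.2,-2.4],[-0.8,-3.2,-2.4],[-0.8,-3.1,-2.5],[-0.8,-3.1,-2.5],[-0.8,-3,-2.6],[-0.8,-3,-2.6]], xyz=[[-0.16,0.32,0.22],[-0.16,0.32,0.22],[-0.16,0.31,0.24],[-0.16,0.31,0.24],[-0.16,0.3,0.26],[-0.17,0.3,0.26],[-0.17,0.28,0.27],[-0.17,0.28,0.27]], fingers=[1,1,1,1,1,1,1,1])

```text
t: 39.4
position: [568.5, -278.9, 245.5]
eef_rot: [0.877, 0.248, -0.113, -0.396]
force: [0.8, -0.5, -0.1]
gripper_width: 0.4
```

```bash
cat >> h.py <<'E'
def st():
    o=get_obs(); r=R.from_quat(o['eef_rot']); y=r.apply([0,1,0]); B=R.from_euler('z',YAW)
    print('t',round(o['t'],2),'tip',B.inv().apply(o['position']+19*y-BX).round(1),'lean',np.degrees(np.arccos(-y[2])).round(1),'az',np.degrees(np.arctan2(y[1],y[0])).round(1),'Fbox',B.inv().apply(o['force']).round(1),'q',o['q'].round(2))
E
python3 -c "
from h import *
st()
t=np.linspace(0,1,13)[1:]
rows([((-40-20*s,0,260-90*s),35+20*s,-90+95*s) for s in t[4:]])"
```

```text
t 39.4 tip [-47.6  -2.8 231.3] lean 41.4 az -58.4 Fbox [ 0.6 -0.7 -0.1] q [-0.05  0.46  0.34  2.    1.13  0.39 -0.23]
rot [-2.0, -5.8, -5.4] xyz [-0.18, 0.48, 0.85] (after turn [-0.13, 0.43, 0.88] )
rot [-1.7, -5.7, -5.5] xyz [-0.34, 0.51, 0.61] (after turn [-0.32, 0.46, 0.66] )
rot [-1.7, -5.5, -5.7] xyz [-0.33, 0.48, 0.64] (after turn [-0.31, 0.43, 0.68] )
rot [-1.7, -5.3, -5.8] xyz [-0.32, 0.45, 0.66] (after turn [-0.3, 0.4, 0.71] )
rot [-1.7, -5.2, -6.0] xyz [-0.31, 0.42, 0.69] (after turn [-0.29, 0.37, 0.73] )
rot [-1.7, -5.0, -6.1] xyz [-0.3, 0.39, 0.71] (after turn [-0.28, 0.34, 0.74] )
rot [-1.7, -4.8, -6.3] xyz [-0.29, 0.36, 0.73] (after turn [-0.26, 0.31, 0.76] )
rot [-1.7, -4.6, -6.4] xyz [-0.27, 0.33, 0.74] (after turn [-0.24, 0.28, 0.77] )
```

q5 is now 1.13 and rising as planned. Continue.

Request:
servo_tool(rot=[[-1,-2.9,-2.7],[-1,-2.9,-2.7],[-0.9,-2.9,-2.7],[-0.9,-2.8,-2.8],[-0.8,-2.8,-2.8],[-0.8,-2.7,-2.9],[-0.8,-2.7,-2.9],[-0.8,-2.6,-2.9]], xyz=[[-0.1,0.24,0.42],[-0.1,0.24,0.42],[-0.17,0.25,0.3],[-0.17,0.25,0.3],[-0.16,0.24,0.32],[-0.16,0.24,0.32],[-0.16,0.23,0.33],[-0.16,0.22,0.33]], fingers=[1,1,1,1,1,1,1,1])

```text
t: 40.2
position: [558.3, -285.8, 218.9]
eef_rot: [0.814, 0.457, -0.177, -0.312]
force: [0.1, -0.4, -0.1]
gripper_width: 0.3
```

```bash
python3 -c "
from h import *
st()
t=np.linspace(0,1,13)[1:]
rows([((-40-20*s,0,260-90*s),35+20*s,-90+95*s) for s in t[8:]])"
```

```text
t 40.2 tip [-53.2  -4.8 206.1] lean 47.9 az -31.4 Fbox [-0.  -0.4 -0.1] q [ 0.48  0.45 -0.13  2.23  2.67  0.4  -1.21]
rot [-2.1, -8.2, -9.5] xyz [-0.13, 0.59, 1.38] (after turn [-0.02, 0.52, 1.41] )
rot [-1.7, -5.0, -6.1] xyz [-0.3, 0.39, 0.71] (after turn [-0.28, 0.34, 0.74] )
rot [-1.7, -4.8, -6.3] xyz [-0.29, 0.36, 0.73] (after turn [-0.26, 0.31, 0.76] )
rot [-1.7, -4.6, -6.4] xyz [-0.27, 0.33, 0.74] (after turn [-0.24, 0.28, 0.77] )
```

Request:
servo_tool(rot=[[-0.9,-3.1,-3.3],[-0.9,-3,-3.3],[-0.9,-2.9,-3.4],[-0.9,-2.8,-3.5],[-0.9,-2.8,-3.6],[-0.9,-2.7,-3.6],[-0.9,-2.7,-3.7],[-0.9,-2.6,-3.7]], xyz=[[-0.05,0.25,0.5],[-0.05,0.23,0.5],[-0.1,0.22,0.45],[-0.15,0.2,0.43],[-0.16,0.2,0.42],[-0.16,0.2,0.42],[-0.16,0.19,0.42],[-0.16,0.18,0.42]], fingers=[1,1,1,1,1,1,1,1])

```text
t: 41.0
position: [546.3, -294.3, 179.7]
eef_rot: [0.647, 0.7, -0.224, -0.203]
force: [0.8, 0.7, -0.7]
gripper_width: 0.6
```

```bash
python3 -c "
from h import *
st()
rows([((-50,0,150),52,8),((-45,0,110),52,8),((-40,0,76),52,8)])"
```

```text
t 41.0 tip [-61.4  -2.4 168.7] lean 54.8 az 4.4 Fbox [ 0.9  0.4 -0.7] q [ 1.26  0.74 -0.76  2.19  3.75  0.37 -1.32]
rot [2.8, -1.7, -2.9] xyz [0.38, 1.95, 0.82] (after turn [0.3, 2.01, 0.71] )
rot [0.0, 0.0, 0.0] xyz [0.07, 2.85, 2.85] (after turn [0.07, 2.85, 2.85] )
rot [0.0, 0.0, 0.0] xyz [0.07, 2.48, 2.37] (after turn [0.07, 2.48, 2.37] )
```

Request:
servo_tool(rot=[[2.8,-1.7,-2.9],[0,0,0],[0,0,0],[0,0,0],[0,0,0],[0,0,0]], xyz=[[0.35,1.95,0.8],[0,1.4,1.4],[0,1.4,1.4],[0,0,0],[0,0,0],[0,0,0]], fingers=[1,1,1,1,1,1])

```text
t: 41.6
position: [562.6, -285.7, 123.0]
eef_rot: [0.619, 0.714, -0.245, -0.214]
force: [-0.7, -0.2, 0.1]
gripper_width: 0.5
```

```bash
python3 -c "
from h import *
st()
rows([((-40,0,76),52,8),((0,0,76),52,8),((0,0,125),52,8)])
save('scene','s3.png',(100,130,300,320),3.5)"
```

```text
t 41.6 tip [-43.7   2.3 111.3] lean 52.0 az 8.2 Fbox [-0.7 -0.   0.1] q [ 1.17  0.83 -0.69  2.15  3.77  0.37 -1.27]
rot [-0.0, -0.1, 0.2] xyz [-0.18, 2.48, 2.53] (after turn [-0.17, 2.48, 2.53] )
rot [0.0, 0.0, 0.0] xyz [0.58, 3.12, -2.44] (after turn [0.58, 3.12, -2.44] )
rot [0.0, 0.0, 0.0] xyz [0.0, -3.02, -3.86] (after turn [0.0, -3.02, -3.86] )
```

View pics/s3.png

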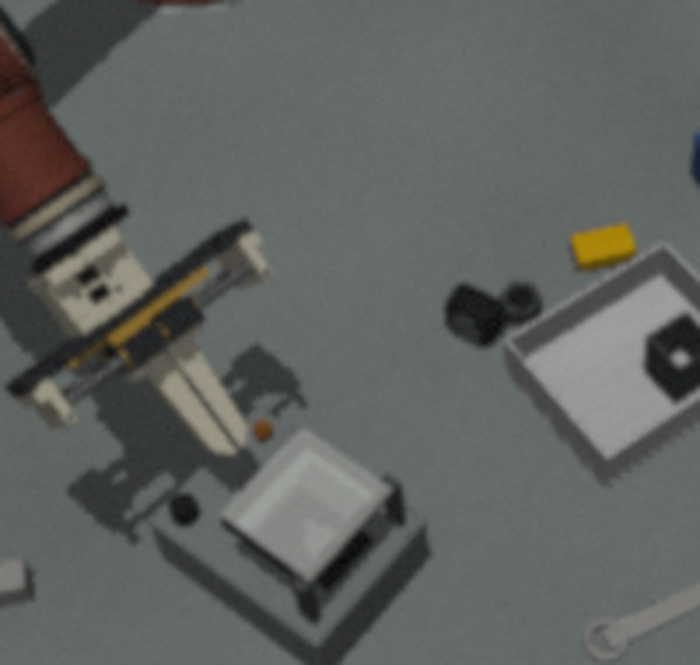

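Request:
servo_tool(rot=[[0,0,0],[0,0,0],[0,0,0],[0,0,0],[0,0,0]], xyz=[[-0.15,1.2,1.25],[0,0.9,1],[0,0.3,0.3],[0,0,0],[0,0,0]], fingers=[1,1,1,1,1])

```text
t: 42.15
position: [565.8, -284.8, 87.1]
eef_rot: [0.618, 0.715, -0.245, -0.215]
force: [0.8, 0.1, -0.2]
gripper_width: 0.4
```

```bash
python3 -c "
from h import *
st()
rows([((-20,0,76),52,8),((-2,0,76),52,8),((-2,0,125),52,8)])"
```

```text
t 42.15 tip [-40.3   2.4  75.4] lean 51.9 az 8.4 Fbox [ 0.8 -0.2 -0.2] q [ 1.13  0.89 -0.63  2.15  3.76  0.44 -1.23]
rot [-0.1, -0.1, 0.4] xyz [0.06, 1.57, -1.31] (after turn [0.07, 1.57, -1.31] )
rot [0.0, 0.0, 0.0] xyz [0.26, 1.4, -1.1] (after turn [0.26, 1.4, -1.1] )
rot [0.0, 0.0, 0.0] xyz [0.0, -3.02, -3.86] (after turn [0.0, -3.02, -3.86] )
```

Request:
servo_tool(rot=[[0,0,0],[0,0,0],[0,0,0],[0,0,0],[0,0,0],[0,0,0]], xyz=[[0,0.8,-0.65],[0.1,0.8,-0.65],[0.1,0.7,-0.55],[0.1,0.7,-0.55],[0,0,0],[0,0,0]], fingers=[1,1,1,1,1,1])

```text
t: 42.75
position: [603.3, -276.1, 86.9]
eef_rot: [0.618, 0.715, -0.245, -0.216]
force: [0.9, 0.0, -0.8]
gripper_width: 0.5
```

```bash
python3 -c "
from h import *
st()
rows([((-2,0,76),52,8),((-2,0,100),52,8),((-2,0,125),52,8)])"
```

```text
t 42.75 tip [-1.9  0.2 75.2] lean 51.9 az 8.5 Fbox [ 0.9 -0.2 -0.8] q [ 1.05  0.9  -0.62  2.09  3.71  0.41 -1.24]
rot [-0.1, -0.1, 0.4] xyz [-0.0, -0.06, -0.06] (after turn [-0.0, -0.06, -0.06] )
rot [0.0, 0.0, 0.0] xyz [0.0, -1.48, -1.89] (after turn [0.0, -1.48, -1.89] )
rot [0.0, 0.0, 0.0] xyz [0.0, -1.54, -1.97] (after turn [0.0, -1.54, -1.97] )
```

Request:
servo_tool(rot=[[0,0,0],[0,0,0],[0,0,0],[0,0,0],[0,0,0],[0,0,0],[0,0,0],[0,0,0]], xyz=[[0,-0.5,-0.6],[0,-0.5,-0.65],[0,-0.5,-0.65],[0,-0.5,-0.65],[0,-0.5,-0.65],[0,-0.5,-0.65],[0,0,0],[0,0,0]], fingers=[1,1,1,1,1,1,1,1])

```text
t: 43.55
position: [603.2, -277.2, 136.0]
eef_rot: [0.619, 0.715, -0.245, -0.216]
force: [-0.1, 0.2, -1.1]
gripper_width: 0.5
```

```bash
python3 -c "
from h import *
st()
im,d=save('scene','s4.png',(100,130,300,320),3.5)
P=cloud('scene',d); B=R.from_euler('z',YAW); Q=B.inv().apply((P-BX).reshape(-1,3)).reshape(P.shape)
m=(abs(Q[...,1])<38)&(abs(Q[...,1])>20)&(Q[...,0]>5)&(Q[...,0]<60)&(Q[...,2]>100)
x=Q[m];A=np.polyfit(x[:,0],x[:,2],1);print(m.sum(),'slope angle',np.arctan(-A[0]))
rows([((-2,0,128),52,8),((-1,0,88),52,8),((36,0,88),52,8)])"
```

```text
t 43.55 tip [ -2.4  -0.9 124.3] lean 51.9 az 8.4 Fbox [-0.1  0.2 -1.1] q [ 1.11  0.82 -0.7   2.08  3.73  0.31 -1.3 ]
424 slope angle 0.6194041499353403
rot [-0.1, -0.1, 0.3] xyz [0.1, -0.23, -0.34] (after turn [0.1, -0.23, -0.34] )
rot [0.0, 0.0, 0.0] xyz [0.01, 2.54, 3.09] (after turn [0.01, 2.54, 3.09] )
rot [0.0, 0.0, 0.0] xyz [0.54, 2.88, -2.25] (after turn [0.54, 2.88, -2.25] )
```

View pics/s4.png

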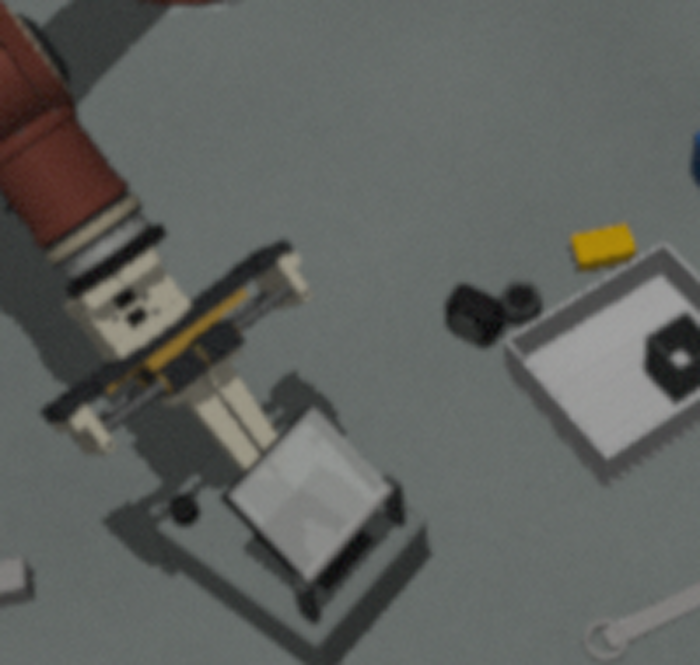

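Request:
servo_tool(rot=[[0,0,0],[0,0,0],[0,0,0],[0,0,0],[0,0,0],[0,0,0],[0,0,0],[0,0,0]], xyz=[[0,-0.4,-0.6],[0,0,0],[0,0.6,0.7],[0,0.7,0.7],[0,0.7,0.7],[0,0.7,0.7],[0,0.2,0.5],[0,0,0]], fingers=[1,1,1,1,1,1,1,1])

```text
t: 44.4
position: [605.9, -275.7, 97.7]
eef_rot: [0.618, 0.715, -0.245, -0.217]
force: [-1.2, -0.4, 0.2]
gripper_width: 0.7
```

```bash
python3 -c "
from h import *
st()
rows([((36,0,88),52,8)])"
```

```text
t 44.4 tip [ 0.6 -0.2 85.9] lean 51.8 az 8.5 Fbox [-1.3  0.   0.2] q [ 1.06  0.88 -0.63  2.08  3.71  0.39 -1.26]
rot [-0.2, -0.2, 0.4] xyz [0.54, 2.63, -2.32] (after turn [0.55, 2.63, -2.31] )
```

Now push back in steps of ~5 mm.

Request:
servo_tool(rot=[[0,0,0],[0,0,0],[0,0,0],[0,0,0],[0,0,0],[0,0,0],[0,0,0],[0,0,0]], xyz=[[0.07,0.36,-0.33],[0.07,0.36,-0.33],[0.07,0.36,-0.33],[0.07,0.36,-0.33],[0.07,0.36,-0.3],[0.07,0.36,-0.3],[0,0,0],[0,0,0]], fingers=[1,1,1,1,1,1,1,1])

```text
t: 45.2
position: [633.9, -267.9, 100.2]
eef_rot: [0.618, 0.715, -0.246, -0.216]
force: [-1.4, 0.3, -0.9]
gripper_width: 0.8
```

```bash
python3 -c "
from h import *
st()
rows([((36,0,88),52,8),((40,0,88),52,8)])
im,d=save('scene','s5.png',(100,130,300,320),3.5)"
```

```text
t 45.2 tip [29.7 -0.6 88.5] lean 51.8 az 8.5 Fbox [-1.3  0.7 -0.9] q [ 1.    0.88 -0.62  2.04  3.68  0.37 -1.27]
rot [-0.2, -0.1, 0.4] xyz [0.16, 0.51, -0.34] (after turn [0.16, 0.51, -0.34] )
rot [0.0, 0.0, 0.0] xyz [0.06, 0.31, -0.24] (after turn [0.06, 0.31, -0.24] )
```

View pics/s5.png

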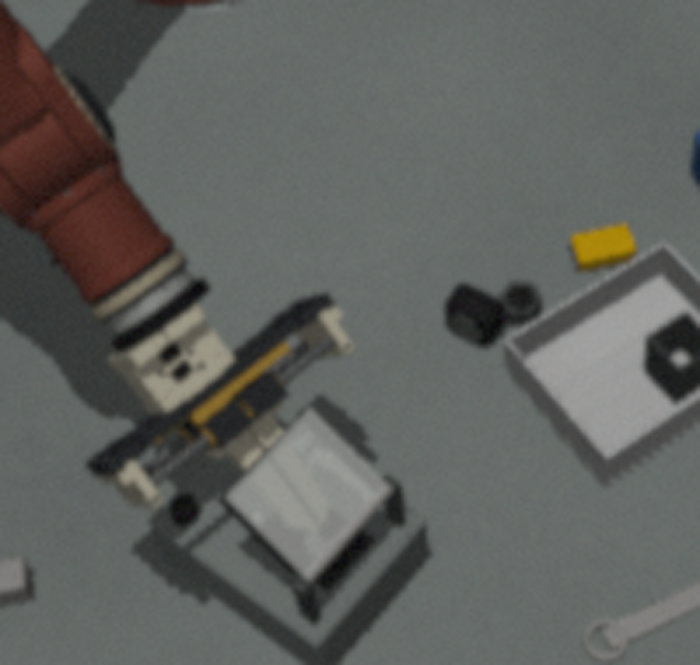

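Request:
servo_tool(rot=[[0,0,0],[0,0,0],[0,0,0],[0,0,0]], xyz=[[0.05,0.27,-0.18],[0.05,0.27,-0.18],[0,0,0],[0,0,0]], fingers=[1,1,1,1])

```text
t: 45.65
position: [638.5, -266.6, 98.7]
eef_rot: [0.618, 0.714, -0.246, -0.218]
force: [-6.0, -1.1, 1.8]
gripper_width: 0.6
```

```bash
python3 -c "
from h import *
st()"
```

```text
t 45.65 tip [34.4 -0.7 86.9] lean 51.6 az 8.4 Fbox [-6.   0.6  1.8] q [ 0.99  0.89 -0.62  2.03  3.67  0.36 -1.27]
```

Request:
servo_tool(rot=[[0,0,0],[0,0,0],[0,0,0]], xyz=[[0.04,0.23,-0.18],[0,0,0],[0,0,0]], fingers=[1,1,1])

```text
t: 45.95
position: [639.2, -266.4, 98.1]
eef_rot: [0.618, 0.713, -0.248, -0.219]
force: [-15.5, -2.0, 8.2]
gripper_width: 0.9
```

```bash
python3 -c "
from h import *
st()"
```

```text
t 45.95 tip [35.1 -0.7 86.3] lean 51.4 az 8.4 Fbox [-15.4   2.5   8.2] q [ 0.99  0.89 -0.62  2.02  3.67  0.36 -1.27]
```

```bash
python3 -c "
from h import *
rows([((0,0,86),52,8),((-50,0,82),52,8),((-90,0,110),52,8),((-110,0,250),52,8)])"
```

```text
rot [-0.6, -0.2, 0.3] xyz [-0.43, -2.71, 2.21] (after turn [-0.43, -2.73, 2.19] )
rot [0.0, 0.0, 0.0] xyz [-0.73, -3.65, 3.36] (after turn [-0.73, -3.65, 3.36] )
rot [0.0, 0.0, 0.0] xyz [-0.58, -4.84, 0.23] (after turn [-0.58, -4.84, 0.23] )
rot [0.0, 0.0, 0.0] xyz [-0.29, -10.18, -9.81] (after turn [-0.29, -10.18, -9.81] )
```

Request:
servo_tool(rot=[[0,0,0],[0,0,0],[0,0,0],[0,0,0],[0,0,0],[0,0,0],[0,0,0],[0,0,0]], xyz=[[-0.1,-0.7,0.5],[-0.1,-0.7,0.55],[-0.1,-0.7,0.55],[-0.1,-0.7,0.6],[-0.2,-1.2,1.1],[-0.25,-1.2,1.1],[-0.25,-1.2,1.1],[0,0,0]], fingers=[1,1,1,1,1,1,1,1])

```text
t: 46.75
position: [559.4, -289.6, 95.8]
eef_rot: [0.619, 0.714, -0.245, -0.217]
force: [-0.1, 0.6, -0.3]
gripper_width: 0.2
```

```bash
python3 -c "
from h import *
st()"
```

```text
t 46.75 tip [-47.9  -0.4  84. ] lean 51.8 az 8.3 Fbox [ 0.1  0.6 -0.3] q [ 1.16  0.88 -0.65  2.15  3.77  0.41 -1.24]
```

Request:
servo_tool(rot=[[0,0,0],[0,0,0],[0,0,0],[0,0,0],[0,0,0],[0,0,0],[0,0,0]], xyz=[[-0.3,-2.4,0.1],[-0.3,-2.4,0.1],[-0.1,-2.5,-2.5],[-0.1,-2.5,-2.5],[-0.1,-2.5,-2.5],[0,-2.5,-2.5],[0,0,0]], fingers=[1,1,1,1,1,1,1])

```text
t: 47.45
position: [511.4, -301.8, 243.3]
eef_rot: [0.621, 0.715, -0.244, -0.211]
force: [-1.2, 0.9, -0.4]
gripper_width: 0.4
```

```bash
python3 -c "
from h import *
st()
im,d=save('scene','s6.png',(100,80,400,320),2.6)
P=cloud('scene',d); B=R.from_euler('z',YAW); Q=B.inv().apply((P-BX).reshape(-1,3)).reshape(P.shape)
m=(abs(Q[...,1])<38)&(Q[...,0]>-10)&(Q[...,0]<60)&(Q[...,2]>100)&(Q[...,2]<180)
x=Q[m];A=np.polyfit(x[:,0],x[:,2],1);print(m.sum(),'slope angle',np.arctan(-A[0]))
P=cloud('scene',d)
print(disc(P,(607,241),100,62,90)[0]); print(disc(P,(607,241),30,134,146)[0])
im=np.load('/tmp/scene.npz')['im']; cv2.imwrite('pics/s6c.png',cv2.resize(im[240:320,140:225,::-1],None,fx=7,fy=7,interpolation=cv2.INTER_CUBIC))
"
```

```text
t 47.45 tip [-97.3   1.3 231.7] lean 52.4 az 8.0 Fbox [-0.9  1.2 -0.4] q [ 1.56  0.73 -1.15  2.13  4.17  0.02 -1.69]
845 slope angle -0.0011683314924829343
(array([607.14367079, 240.98671087,  83.94303275]), np.float64(1.4663177084443944))
(array([607.33505387, 240.22010618,  15.72331292]), np.float64(1.6320358554794665))
```

View pics/s6.png

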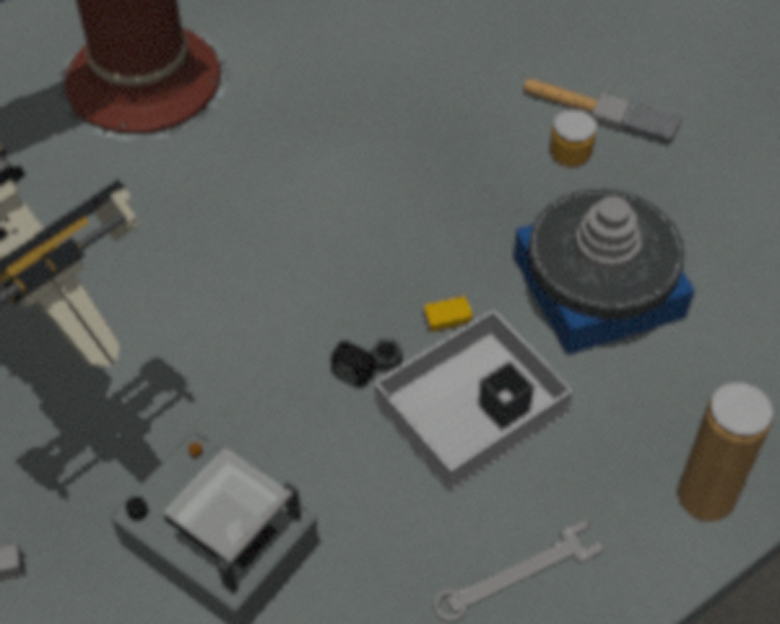

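View pics/s6c.png

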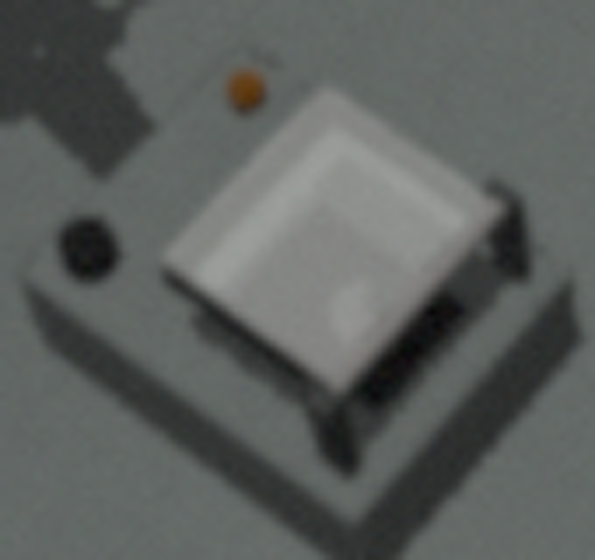

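```bash
python3 -c "
from h import *
B=R.from_euler('z',YAW)
for x in (18.1,45.9):
  u,v=proj('scene',B.apply([x,0,90.8])+BX); print(x,(u-140)*7,(v-240)*7)
a=cv2.imread('pics/scene0.png'); cv2.imwrite('pics/s0c.png',cv2.resize(a[240:320,140:225],None,fx=7,fy=7,interpolation=cv2.INTER_CUBIC))
"
```

```text
18.1 321.2423386108443 260.4629439414701
45.9 382.73243923121015 304.1448853620951
```

View pics/s0c.png

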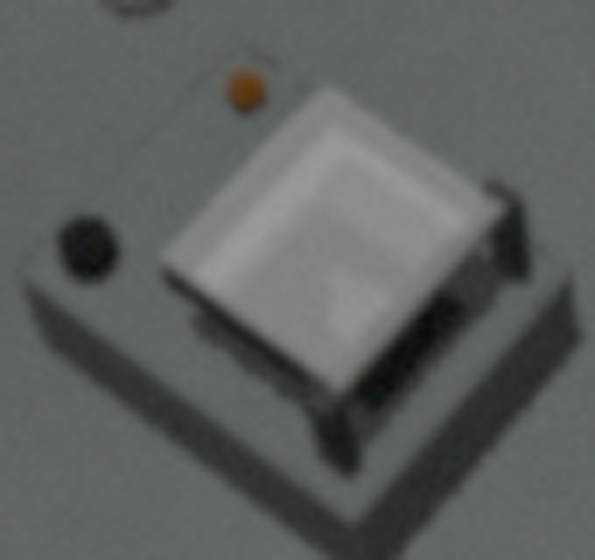

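```bash
python3 -c "
from h import *
B=R.from_euler('z',YAW)
c=get_calibration('wrist'); save('wrist','w17.png')
for x in (18.1,45.9):
  print(x,[np.round(proj(n,B.apply([x,0,90.8])+BX,c if n=='wrist' else None),1) for n in ('wrist','top')])
save('top','t3.png',(310,130,370,195),8)
a=cv2.imread('pics/top0.png'); cv2.imwrite('pics/t0c.png',cv2.resize(a[130:195,310:370],None,fx=8,fy=8,interpolation=cv2.INTER_CUBIC))
"
```

```text
18.1 [array([266.9, 134.5]), array([339.7, 156.3])]
45.9 [array([269.4, 147.4]), array([337.3, 148.8])]
```

View pics/w17.png

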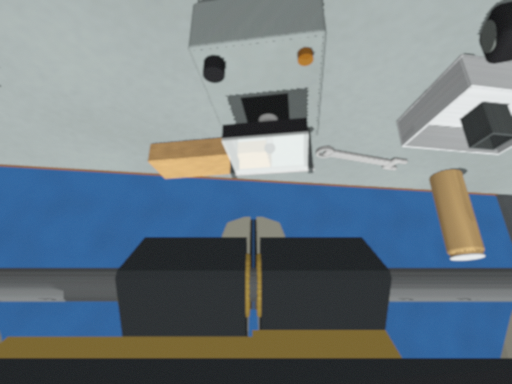

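View pics/t3.png

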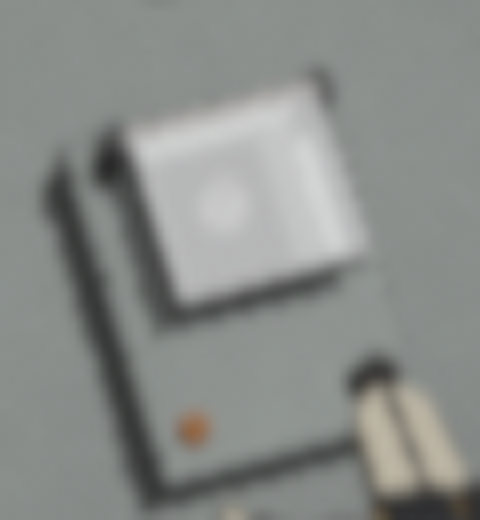

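View pics/t0c.png

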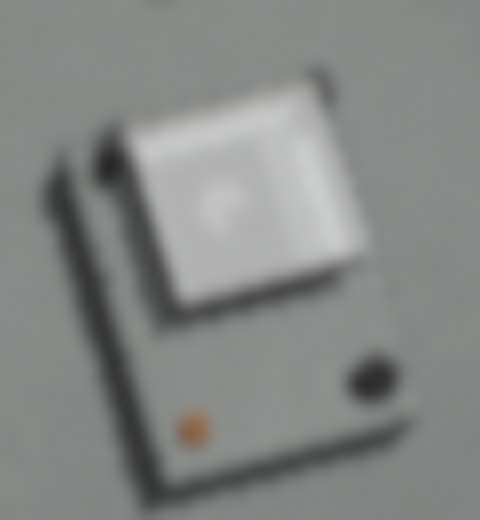

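```bash
python3 -c "
from h import *
B=R.from_euler('z',YAW)
c=get_calibration('wrist')
print(B.inv().apply(c['eye']-BX))
for pt in ((32,0,62),(32,0,75),(18.1,0,90.8),(45.9,0,90.8),(25,0,76),(39,0,76),(-13,0,96)): print(pt,np.round(proj('wrist',B.apply(pt)+BX,c),1))
a=cv2.imread('pics/w17.png'); cv2.imwrite('pics/w17c.png',cv2.resize(a[80:190,200:330],None,fx=6,fy=5,interpolation=cv2.INTER_CUBIC))
"
```

```text
[-268.93483322   26.81940266  275.93733368]
(32, 0, 62) [267.3 121.9]
(32, 0, 75) [267.5 131.3]
(18.1, 0, 90.8) [266.5 136.4]
(45.9, 0, 90.8) [269.  149.3]
(25, 0, 76) [266.9 128.6]
(39, 0, 76) [268.1 135.3]
(-13, 0, 96) [263.3 123.9]
```

View pics/w17c.png

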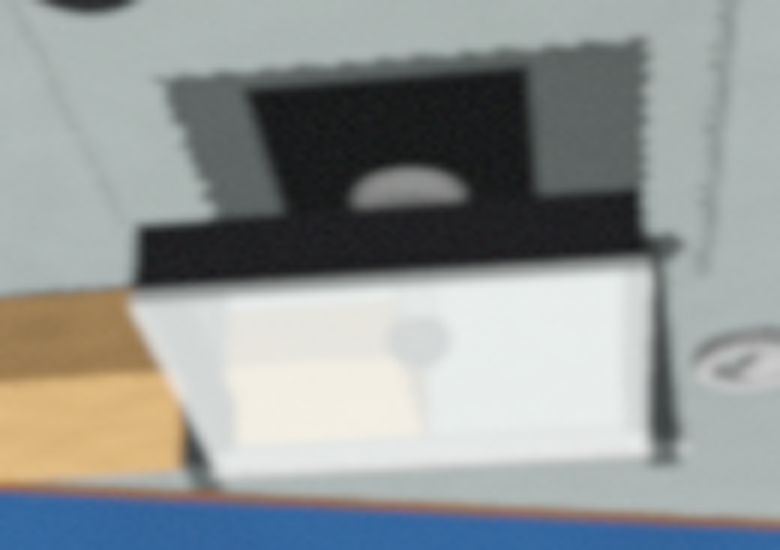

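```bash
python3 -c "
from h import *
st(); print(sign_off())"
```

```text
t 47.6 tip [-98.5   1.7 228. ] lean 52.1 az 8.1 Fbox [ 1.2  0.9 -0.1] q [ 1.56  0.74 -1.14  2.13  4.16  0.02 -1.69]
the job is handed in; nothing more can be done
None
```

The job is done and handed in at about 47.6 s of the 210 s allowed; sign-off gives no verdict, so the results below are my own checks.

- **Offcut:** It is standing in the scrap tray. It was shifted a few centimetres during the run while the arm was away, and I last measured it about 22 mm and 26 mm from the tray centre, well inside the limits.
- **Stack:** The four blanks present (70, 61, 52 and 34 mm; there was no 43 mm blank) are stacked largest to smallest. In the wrist camera each measured within about 0.5 mm of the faceplate centre after release. The last scene picture shows the stack standing; its coarser fit put the top blank about 0.8 mm off centre.
- **Drive:** I lifted the guard to about 0.6 rad before touching the toggle. I then pushed the toggle back until the force rose to about 15 N at its stop, with the guard resting on the fingers.
- **Final check:** The guard's top measured level, so it is shut. The toggle ball, seen through the clear top, is within about 1 px of where it should be when on.
- **Bystanders:** The arm is clear of everything, and in the last pictures I saw no bystander out of place, though I did not measure them again.

**What went wrong on the way:**
- The 70 mm blank slipped about 5 mm in the grip while being set down. It still landed flat and centred.
- My first leaning approach to the guard hit joint limits at 0.01 and -1.36 rad, so I came in again with the wrist turned the other way.
- The scene and top pictures could not show the toggle state clearly; only the wrist view settled it.

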